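# Lay out the rover kit on its shadow pads

### The job

Lay out the parts of the small rover kit, each lying flat inside the black silhouette of its own shape: wheel on the disc, battery holder on the wide rectangle, stepper motor on the square, gear motor on the slim rectangle, turned to line up with the silhouette. The gear motor is in the white case: swing its clear lid back past upright so that it stays open by itself, and leave it open. Set every part down gently, upright as it was found, and do not drop any.

Things in the scene. Friction and masses are not known exactly. Their poses are not given: they have to be found in the camera images.
- wheel: small rover wheel lying flat: black rubber tyre with white hub face, diameter 56 mm, 26 mm high. Origin at the centre of its underside, z up. Any yaw is right. About 60 g.
- battery: black battery holder with two metal cells lying side by side, 77 (own x) x 41 (own y) mm, 20 mm high; its long side walls are 13 mm high, the end walls 19 mm. Origin at the centre of its underside, z up. About 110 g.
- stepper: square stepper motor standing on its base, dark steel with bright end caps, 42 x 42 mm, 34 mm high, with a 5 mm shaft in the middle of the top rising to 48 mm. Origin at the centre of its underside, z up. About 200 g.
- gearmotor: small gear motor lying in the case at the start, long axis within 0.3 rad of the case's x: black gearbox 32 x 22 x 22 mm, 20 mm steel can at its -x end, thin brass shaft at +x; 64 mm long along own x. Origin at mid-length on its underside (gearbox spans x -13 to +19 mm; y across its 22 mm width), z up. About 90 g.
- pad_round: flat fixed light-grey foam pad, 104 x 84 x 4 mm, with a flat black silhouette on top: a disc of 58 mm. Origin at the middle of its underside, below the middle of the silhouette; the top that the part rests on is 4 mm higher. It belongs to the wheel.
- pad_wide: flat fixed light-grey foam pad, 104 x 84 x 4 mm, with a flat black silhouette on top: a wide rectangle 80 (own x) x 44 (own y) mm. Origin at the middle of its underside, below the middle of the silhouette; the top that the part rests on is 4 mm higher. It belongs to the battery holder, either way round.
- pad_slim: flat fixed light-grey foam pad, 104 x 84 x 4 mm, with a flat black silhouette on top: a slim rectangle 67 (own x) x 25 (own y) mm. Origin at the middle of its underside, below the middle of the silhouette; the top that the part rests on is 4 mm higher. It belongs to the gear motor, either way round.
- pad_square: flat fixed light-grey foam pad, 104 x 84 x 4 mm, with a flat black silhouette on top: a square of 45 mm. Origin at the middle of its underside, below the middle of the silhouette; the top that the part rests on is 4 mm higher. It belongs to the stepper motor, any of the four ways round.
- lid (a joint): angle (rad) of the clear lid of the fixed white case: 0 closed, 1.9 at its stop, leaning back open. Free, unsprung hinge on the case's +x edge: let go below about 1.5 it falls shut, beyond upright it falls to its stop and stays. Lid 120 g, 5 mm thick. Case: open on top, 105 (x) x 130 (y) mm, 40 mm high, walls 4 mm, inner floor at 4 mm. Open lid: 140 mm high; else nothing near is over 105 mm.
- lid_knob (a point): grip point of the black knob (24 mm diameter, 16 mm high, on a stem) near the lid's front edge, 35 mm above the lid's top face. Turns with the lid; axes when closed: z up, x from the case's front to its hinge, y along the hinge. In these axes the hinge line, parallel to y, is at x +89 mm, z -40 mm from here. Pinched across y, the knob pivots between the fingers as the lid swings.
Things that resemble listed ones, but are neither listed nor needed, are in the scene too. Leave any red look-alike of the pad_round alone. Leave any brown or orange look-alike of the stepper alone.

How it is judged:
By the outcome, as a careful person would: the job done as asked, in the order asked, and still so for the second after the job is handed in, with the robot touching nothing.
It also fails if it takes over 122 s, if anything falls off the work surface, if the arm or the gripper's body presses on something with over 40 N, if the wrist force passes 120 N, or if a joint passes its speed limit or range.

### The arm

A 7-joint arm with a two-finger parallel gripper is mounted at the origin on the work surface. World frame = base frame: x ahead of the robot, y to its left, z up, the work surface at z = 0. Lengths are in m, angles in rad, forces in N, time in s.
With the tool pointing down it reaches from about 0.425 to 0.875 m from the base axis. Payload 4.7 kg.
Tool frame: the origin (TCP) lies midway between the tips of the shut fingers; the grasp point (between the pads) lies 19 mm behind it; z points along the fingers, x is the direction in which the jaws open and shut, and the axes are right-handed (so a half turn about z gives the same grasp; the last joint's range is limited). The gripper opens to 85 mm and grips with 20 to 120 N. Pads are 22 mm wide; open, the fingers measure 114 mm over their backs; the gripper's body (76 mm by 85 mm) begins 54 mm behind the grasp point. The pads swing forward as they close: fully open they stand 13 mm farther back than shut.
Start: joints at [-1.288, 0.321, -0.07, 1.45, 0.023, 1.371, -0.057], TCP at [0.173, 0.627, 0.231] pointing down, gripper open.
Joint ranges: [-2.86, 2.86], [-0.3, 2.09], [-1.38, 1.24], [0.06, 2.45], [-1.56, 4.7], [0.09, 2.05], [-2.69, 2.69]. Speed limits (rad/s): [2.57, 2.57, 3.14, 3.14, 3.14, 3.14, 3.14].

### API

Orientations are given as a unit quaternion [w, x, y, z].
In Python, from rig import r gives the robot as it stands.
- The arm moves only by the tool arm_command, never from a script. Its argument "commands" is text: rows parted by semicolons, each of 5 numbers parted by spaces: the shift along the tool's x, y, z normalised to -1 to 1, where 1 is 100 mm, then the turn about the tool's z normalised to -1 to 1, where 1 is 60 degrees, then the opening, from 0 (shut) to 1 (fully open). In form: x y z twist grip; .... A call has 1 to 8 rows; each row is the pose to reach, as a shift and turn from the pose commanded when the call began, along the tool's axes at that moment; what a row does not reach only later rows make up. A row lasts 1/8 s, in which the tool goes at most 62.5 mm and 10.7 degrees, less where a joint would pass 70% of its speed; a pose out of reach is approached as far as the arm can. A call with a number of a shift or a turn outside -1 to 1 is refused whole. A call with a gripper value outside its range is refused whole. The fingers move at their own pace and stop on an object; the grip force is fixed at half the most. Time passes only in rows, so rows that repeat a pose let the fingers close. It gives the time, the measured TCP pose, the force and the opening at its end, in the units of the state.
- r.state(): the state, without advancing time (a new reading comes with each control period).
- r.read_camera(name): name is "scene" or "top"; returns (picture, depth): 400x640x3 uint8, red, green, blue; 400x640 float32, m along the optical axis (not along the pixel's ray), 0 where there is no reading.
- r.camera_info(name): a dict with "mtx" (3x3 intrinsics, pixels), "rvec" (rotation vector, rad) and "tvec" (3), from world to camera coordinates, as OpenCV has them. Camera axes: x right, y down, z forward; pixel columns grow to the right and rows downward; lengths in m; the calibration is good to about 2 mm. A picture is of the moment at which its call begins. camera_info takes no time and is no camera call.
- r.sign_off(): hands the job in, once; it reports no verdict.
The state is a dict: "clock": time; "joints": joint angles; "dq": joint speeds; "joint_torque": joint torques, N m; "tool_pos": TCP position; "orientation": TCP orientation; "ft_force": force on the tool from outside, world axes, zero at the start; "moment": the same for the moment, N m; "grip_width": finger opening in m.
Only numpy, scipy, OpenCV 4.12 (cv2) and the standard library are available. Lean on these libraries where they do the work, as an engineer would, in place of code of your own. Each camera call takes 0.05 s, during which the arm holds its last target.

## Working session

There is one attempt and no reset: what is moved stays moved. The work goes in short steps, Python scripts to look and compute and a tool call to move; the robot and the scene stay as the last step left them, time stands still between calls to the robot, and variables do not carry over. Pictures are saved under pics/ and viewed, and the job is handed in when it is done.

Besides the shell and the picture viewer there is one more tool, called as name(argument=value, ...), one argument or row to a line, values as JSON. arm_command: Moves the arm, as the interface text tells. Scaled input: -1 to 1 covers 100 mm each way for a shift and 60 degrees each way for a turn. Its arguments: {"type":"object","properties":{"commands":{"type":"string"}},"required":["commands"]}

```bash
mkdir -p pics; ls; python3 - <<'E'
from rig import r
import cv2,numpy as np
print(r.state())
for n in("scene","top"):
    p,d=r.read_camera(n); cv2.imwrite(f"pics/{n}0.png",p[...,::-1]); np.save(f"pics/{n}0d.npy",d)
    i=r.camera_info(n);print(n,i)
    R=cv2.Rodrigues(np.array(i["rvec"]))[0];print(-R.T@np.array(i["tvec"]).ravel(), R[2])
E
```

```text
pics
{'clock': 0.0, 'joints': array([-1.28791566,  0.32183962, -0.07010785,  1.4517117 ,  0.02262059,
        1.37078223, -0.05688146]), 'dq': array([-0.0008069 , -0.00084233,  0.00178386, -0.00041792,  0.00091937,
       -0.00098823,  0.00157388]), 'joint_torque': array([ 7.63019652e-04, -4.93588865e+01, -3.81515287e-01, -3.14331472e+01,
        1.30614795e-02,  1.11431527e-02, -5.32055594e-06]), 'tool_pos': array([0.1725062 , 0.62612051, 0.23019447]), 'orientation': array([ 6.35490750e-04,  7.95450071e-01,  6.06018342e-01, -7.41610157e-04]), 'ft_force': array([-0.09218641, -0.16063042,  0.23722374]), 'moment': array([-0.00674607, -0.0146621 , -0.02886555]), 'grip_width': 0.0854232691279792}
scene {'mtx': array([[485.47427835,   0.        , 312.759729  ],
       [  0.        , 485.47427835, 202.24956866],
       [  0.        ,   0.        ,   1.        ]]), 'rvec': array([ 2.41905079,  0.81509828, -0.26381287]), 'tvec': array([-0.35711434, -0.2302475 ,  1.38413881])}
[ 0.88367746 -0.5606543   1.00058269] [-0.35102069  0.45283654 -0.81958742]
top {'mtx': array([[425.35207055,   0.        , 321.72699339],
       [  0.        , 425.35207055, 202.87519296],
       [  0.        ,   0.        ,   1.        ]]), 'rvec': array([ 2.15187505, -2.2060167 ,  0.04785742]), 'tvec': array([-0.01128117,  0.48023486,  1.22598627])}
[ 0.40010154 -0.04716516  1.25359057] [ 0.06421671  0.0193014  -0.9977493 ]
```

View pics/scene0.png

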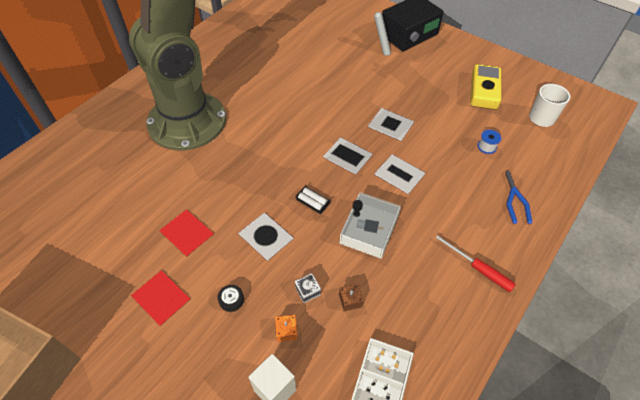

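View pics/top0.png

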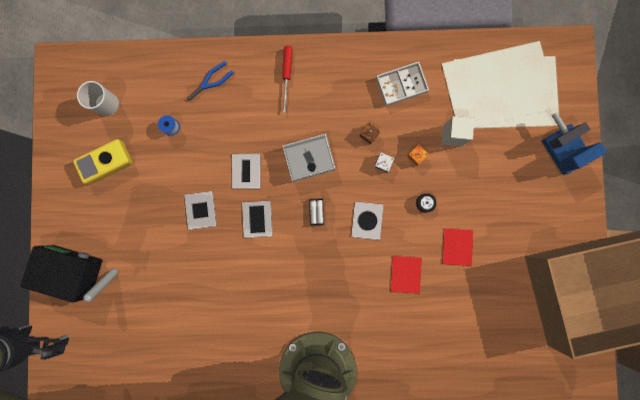

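Both views are clear. Scene shows the robot base at (180,100), pads at (391,123) square, (348,155) wide, (400,173) slim, (265,236) disc, case at (370,225), battery (313,199), wheel (231,297), stepper (308,287). Next come close crops of the work area.

```bash
cat > h.py <<'E'
import cv2,numpy as np
from rig import r
def cam(n):
    i=r.camera_info(n);R=cv2.Rodrigues(np.array(i["rvec"]))[0];t=np.array(i["tvec"]).ravel();return i["mtx"],R,t
def ray(n,uv,z):
    K,R,t=cam(n);uv=np.atleast_2d(uv).astype(float)
    d=(np.c_[uv,np.ones(len(uv))]@np.linalg.inv(K).T)@R; c=-R.T@t
    return c+d*((z-c[2])/d[:,2])[:,None]
def proj(n,P):
    i=r.camera_info(n)
    return cv2.projectPoints(np.atleast_2d(P).astype(float),i["rvec"],i["tvec"],i["mtx"],None)[0][:,0]
def cloud(n,d):
    K,R,t=cam(n);v,u=np.mgrid[:400,:640]
    p=np.stack([(u-K[0,2])/K[0,0]*d,(v-K[1,2])/K[1,1]*d,d],-1)
    return (p-t)@R
def shot(tag):
    o={}
    for n in("scene","top"):
        p,d=r.read_camera(n);b=p[...,::-1].copy();cv2.imwrite(f"pics/{n}{tag}.png",b);np.save(f"pics/{n}{tag}d.npy",d);o[n]=(b,d)
    return o
E
python3 - <<'E'
import cv2
a=cv2.imread("pics/top0.png")[110:270,170:450]; cv2.imwrite("pics/topc.png",cv2.resize(a,(784,448),interpolation=cv2.INTER_CUBIC))
a=cv2.imread("pics/scene0.png")[95:350,205:440]; cv2.imwrite("pics/scenec.png",cv2.resize(a,None,fx=2.3,fy=2.3,interpolation=cv2.INTER_CUBIC))
E
```

```text
(no output)
```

View pics/topc.png

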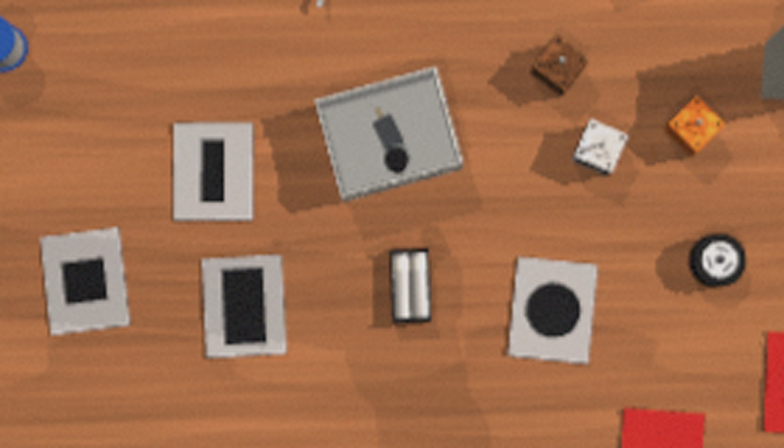

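View pics/scenec.png

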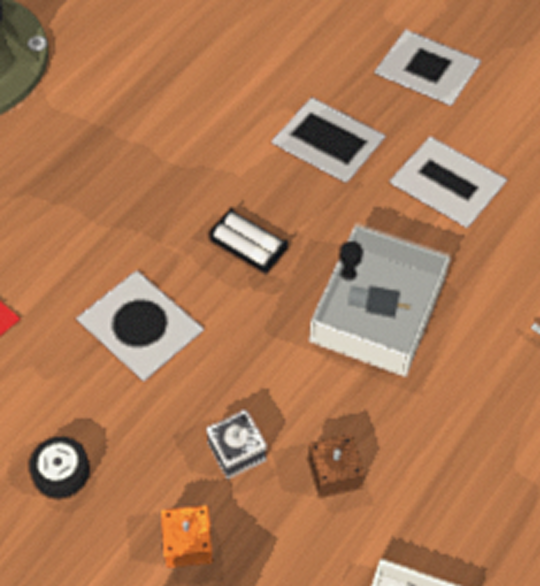

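Stepper candidates: white-capped at top (385,161), orange (418,155), brown (369,132); the description's dark steel with bright caps fits only the first. Disc pad candidates: grey (367,221), red (406,274) and (458,247); the grey one with the black disc is right. The crops confirm both, and the knob side of the case faces the robot. Measuring next.

```bash
cat > meas.py <<'E'
from h import *
S=4
def comps(b,n,box,f,minA=40):
    x0,y0,x1,y1=box
    a=cv2.resize(b[y0:y1,x0:x1],None,fx=S,fy=S,interpolation=cv2.INTER_CUBIC)
    m=f(a).astype(np.uint8)*255
    cs,_=cv2.findContours(m,cv2.RETR_EXTERNAL,cv2.CHAIN_APPROX_NONE)
    c=max(cs,key=cv2.contourArea)
    return (c[:,0]+0.5)/S-0.5+[x0,y0]
def rect(P):
    (c,s,a)=cv2.minAreaRect((P[:,:2]*1000).astype(np.float32))
    if s[0]<s[1]: s=s[::-1]; a=a+90
    a=(a+90)%180-90
    return np.round(c,1),np.round(s,1),round(a,1)
E
python3 - <<'E'
from meas import *
im={n:cv2.imread(f"pics/{n}0.png") for n in("scene","top")}
mx=lambda a:a.max(2); mn=lambda a:a.min(2)
dark=lambda a:a.max(2)<100
bright=lambda a:a.min(2)>140
boxes={"round":((235,210,295,262),(350,200,385,242),.004,dark),
"wide":((325,137,372,173),(242,200,272,240),.004,dark),
"slim":((375,153,425,193),(232,152,262,190),.004,dark),
"square":((368,107,414,140),(185,192,216,230),.004,dark),
"wheelouter":((212,280,250,316),(412,190,440,218),.020,dark),
"wheelhub":((212,280,250,316),(412,190,440,218),.026,bright),
"battcells":((294,182,333,216),(306,192,328,230),.019,bright),
"battblack":((294,182,333,216),(306,192,328,230),.013,lambda a:(a.max(2)<70)),
"stepper":((292,272,326,303),(374,150,396,174),.034,bright),
"knob":((348,198,366,216),(304,160,318,174),.080,lambda a:a.max(2)<60),
}
for k,(bs,bt,z,f) in boxes.items():
    for n,bx in(("scene",bs),("top",bt)):
        try:
            P=ray(n,comps(im[n],n,bx,f),z); print(k,n,*rect(P),"mean",np.round(P[:,:2].mean(0)*1e3,1))
        except Exception as e: print(k,n,e)
for n in im:
    C=cloud(n,np.load(f"pics/{n}0d.npy"))
    if n=="scene": u=(370,225)
    for nm,uv in dict(scene=dict(pad=(272,255),lid=(378,240),knob=(356,207),wh=(231,297),st=(308,284),bat=(313,199)),top=dict(lid=(325,150),knob=(311,168),wh=(426,203),st=(385,161),bat=(317,211)))[n].items():
        print(n,nm,np.round(C[uv[1],uv[0]]*1e3,1))
E
```

```text
round scene [ 424.4 -154.5] [55.2 54.4] 37.2 mean [ 424.3 -154.8]
round top [ 426.2 -154.8] [55.6 54.9] 88.6 mean [ 425.7 -154.8]
wide scene [436.3 170.7] [79.2 42.6] 2.4 mean [437.1 170.6]
wide top [438.4 170.1] [78.8 43.4] 1.7 mean [438.4 169.9]
slim scene [580.3 201.8] [65.3 23.4] -1.0 mean [580.7 201.7]
slim top [582.5 201.4] [65.1 23.8] -0.8 mean [582.  200.8]
square scene [466.4 339.9] [43.9 43.7] -84.6 mean [466.4 339.8]
square top [468.9 338.6] [44.6 44.2] -83.5 mean [468.8 338.4]
wheelouter scene [ 474.8 -327. ] [63.7 55.1] -24.0 mean [ 474.8 -327. ]
wheelouter top [ 472.2 -323.4] [58.4 55.8] 88.5 mean [ 472.4 -323.3]
wheelhub scene [ 471.4 -325.8] [36.9 36.9] -73.4 mean [ 471.8 -325.7]
wheelhub top [ 473.1 -325.5] [35.3 35.3] 43.0 mean [ 473.  -325.3]
battcells scene [454. -10.] [68.8 36.6] 0.9 mean [452.9 -10.3]
battcells top [455.3 -17.6] [66.4 13.2] 1.8 mean [455.5 -17.7]
battblack scene [453.9  -8.6] [82.8 48.1] 2.9 mean [457.2 -17.7]
battblack top [ 4.238e+02 -2.000e-01] [47.9 24.5] 56.4 mean [424.7   0.7]
stepper scene [ 593.2 -208. ] [45.7 44.4] -25.4 mean [ 593.3 -208.5]
stepper top [ 593.4 -206.6] [43.4 43.1] -25.6 mean [ 593.5 -206.9]
knob scene [579.1  -2.8] [44.5 20.5] -63.1 mean [579.4  -2.9]
knob top [577.6   2.8] [22.7 20.8] -23.8 mean [578.1   2.7]
scene pad [ 473.2 -187.5    6.6]
scene lid [655.7 -24.9  42.3]
scene knob [579.5  -7.9  88.6]
scene wh [ 477.  -327.    26.2]
scene st [ 594.8 -207.4   40. ]
scene bat [455.5  -7.2  13.7]
top lid [629.2 -36.9  47.2]
top knob [571.9   2.5  91.6]
top wh [ 470.9 -322.7   29.1]
top st [ 592.4 -206.9   49.3]
top bat [456.2  -9.   19.2]
```

```bash
python3 - <<'E'
from meas import *
im={n:cv2.imread(f"pics/{n}0.png") for n in("scene","top")}
k=np.ones((9,9),np.uint8)
cl=lambda a:cv2.morphologyEx(((a.min(2)>120)*255).astype(np.uint8),cv2.MORPH_CLOSE,k)>0
for n,bx in(("scene",(294,182,333,216)),("top",(306,192,328,230))):
    for z in(.0185,): print("batt",n,rect(ray(n,comps(im[n],n,bx,cl),z)))
# wood mask for battery whole outline, top
nw=lambda a:((a[...,2].astype(int)-a[...,0])<25)
for n,bx in(("scene",(294,182,333,216)),("top",(304,190,330,232))):
    print("battout",n,rect(ray(n,comps(im[n],n,bx,nw),.016)))
for n,bx in(("scene",(330,185,410,265)),("top",(276,126,342,190))):
    c=comps(im[n],n,bx,nw)
    print("case",n,rect(ray(n,c,.043)))
    gm=lambda a:(a.max(2)<105)&(a.max(2)>60)
    for nm in [0]:
        pass
    x0,y0,x1,y1=bx; a=cv2.resize(im[n][y0:y1,x0:x1],None,fx=9,fy=9,interpolation=cv2.INTER_CUBIC)
    cv2.imwrite(f"pics/case_{n}.png",a)
C=cloud("top",np.load("pics/top0d.npy"));Q=cloud("scene",np.load("pics/scene0d.npy"))
for D in(C,Q):
    m=(D[...,2]>.08)&(D[...,2]<.1)&(np.hypot(D[...,0]-.575,D[...,1])<.03); print("knobtop",m.sum(),D[m].mean(0))
    m=(D[...,2]>.035)&(D[...,2]<.05)&(np.hypot(D[...,0]-.625,D[...,1])<.1); print("lid",m.sum(),rect(D[m]))
E
```

```text
batt scene (array([453.8,  -9.6]), array([69.8, 37.6]), 0.9)
batt top (array([455.,  -7.]), array([67.8, 35.1]), 1.5)
battout scene (array([455.4,  -9.6]), array([81.4, 47.7]), 2.0)
battout top (array([454.7,  -6.5]), array([75.8, 39.6]), 1.2)
case scene (array([ 6.149e+02, -6.000e-01]), array([150.8, 110.4]), -75.9)
case top (array([610.1,  10.8]), array([129.3, 108.5]), -75.9)
knobtop 59 [0.5778768  0.00364457 0.08773861]
lid 1548 (array([614.2,  12.4]), array([129.9, 107.1]), -75.9)
knobtop 91 [ 0.57780431 -0.00116054  0.08825467]
lid 2034 (array([611.6,   9.8]), array([133.7, 105.5]), -75.8)
```

View pics/case_top.png

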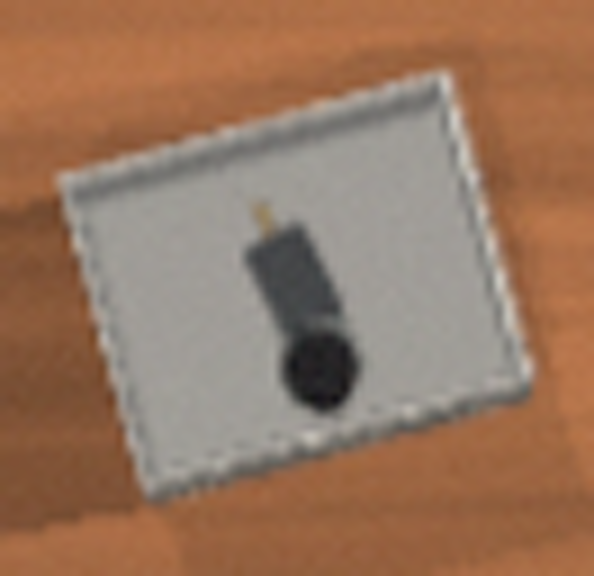

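View pics/case_scene.png

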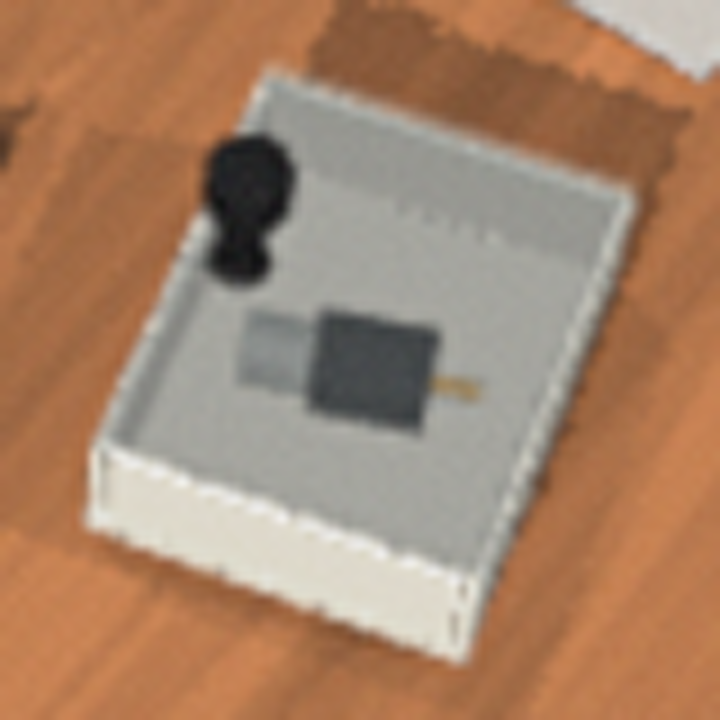

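```bash
cat > u.py <<'E'
import sys,numpy as np
from rig import r
from scipy.spatial.transform import Rotation as Ro
s=r.state();q=s["orientation"];M=Ro.from_quat([*q[1:],q[0]]).as_matrix()
psi=np.degrees(np.arctan2(M[1,0],M[0,0]))
print("t",round(s["clock"],2),"pos",np.round(s["tool_pos"]*1e3,1),"psi",round(psi,2),"tilt",round(np.degrees(np.arccos(-M[2,2])),2),"j7",np.round(s["joints"],2),"w",round(s["grip_width"]*1e3,1),"F",np.round(s["ft_force"],1))
a=list(map(float,sys.argv[1:]))
for i in range(0,len(a),4):
    x,y,z,p=a[i:i+4]; d=np.array([x,y,z])/1000-s["tool_pos"]; t=M.T@d/.1
    tw=((psi-p)+180)%360-180
    print("to",a[i:i+4],np.round(t,3),"twist",round(tw/60,3))
E
python3 u.py 242 503 230 45
```

```text
t 0.1 pos [172.5 626.2 230.3] psi 74.6 tilt 0.1 j7 [-1.29  0.32 -0.07  1.45  0.02  1.37 -0.06] w 85.6 F [-0.9 -0.2  0.3]
to [242.0, 503.0, 230.0, 45.0] [-1.003  0.997  0.005] twist 0.493
```

arm_command(
  commands="-1 1 0 0.493 1;-1 1 0 0.493 1;-1 1 0 0.493 1",
)

```text
clock: 0.48
tool_pos: [0.246, 0.4997, 0.2311]
orientation: [0.001, 0.926, 0.378, 0.0]
ft_force: [0.7, -0.1, 0.3]
grip_width: 0.0857
```

```bash
python3 u.py 472.3 -325.6 120 45
```

```text
t 0.47 pos [246.  499.7 231.1] psi 44.38 tilt 0.12 j7 [-1.2   0.12  0.04  1.69 -0.    1.33 -0.38] w 85.7 F [ 0.7 -0.1  0.3]
to [472.3, -325.6, 120.0, 45.0] [-4.154  7.479  1.128] twist -0.01
```

arm_command(
  commands="0 1 0 0 1;0 1 0 0 1",
)

```text
clock: 0.72
tool_pos: [0.3153, 0.4304, 0.2311]
orientation: [0.001, 0.924, 0.382, 0.0]
ft_force: [0.0, 0.9, -0.1]
grip_width: 0.0852
```

arm_command(
  commands="0 1 0 0 1;0 1 0 0 1",
)

```text
clock: 0.98
tool_pos: [0.3861, 0.3593, 0.2311]
orientation: [0.0, 0.924, 0.381, 0.0]
ft_force: [-0.1, -0.4, -0.0]
grip_width: 0.0856
```

arm_command(
  commands="0 1 0 0 1;0 1 0 0 1",
)

```text
clock: 1.23
tool_pos: [0.4566, 0.2885, 0.2311]
orientation: [0.001, 0.924, 0.381, -0.0]
ft_force: [0.6, -0.6, 0.2]
grip_width: 0.0854
```

arm_command(
  commands="-1 1 0 0 1;-1 1 0 0 1;-1 1 0 0 1",
)

```text
clock: 1.6
tool_pos: [0.4549, 0.1456, 0.2312]
orientation: [0.0, 0.925, 0.38, -0.0]
ft_force: [0.4, 2.1, -0.9]
grip_width: 0.0851
```

arm_command(
  commands="-1 1 0 0 1;-1 1 0 0 1;-1 1 0 0 1",
)

```text
clock: 1.98
tool_pos: [0.4546, 0.0053, 0.2314]
orientation: [-0.0, 0.925, 0.38, 0.0]
ft_force: [0.2, 1.0, 0.2]
grip_width: 0.0853
```

arm_command(
  commands="-1 1 0 0 1;-1 1 0 0 1;-1 1 0 0 1",
)

```text
clock: 2.35
tool_pos: [0.4547, -0.1358, 0.2316]
orientation: [0.0, 0.925, 0.381, 0.0]
ft_force: [-0.8, 1.6, -0.8]
grip_width: 0.0851
```

```bash
python3 u.py 472.3 -325.6 120 45
```

```text
t 2.35 pos [ 454.7 -135.8  231.6] psi 44.75 tilt 0.05 j7 [-0.53 -0.1   0.72  1.89  0.07  1.33  0.96] w 85.1 F [-0.8  1.6 -0.8]
to [472.3, -325.6, 120.0, 45.0] [-1.212  1.471  1.117] twist -0.004
```

arm_command(
  commands="-0.6 0.74 0.6 0 1;-0.6 0.74 0.6 0 1;-0.6 0.74 0.6 0 1",
)

```text
clock: 2.72
tool_pos: [0.4633, -0.2292, 0.1691]
orientation: [-0.0, 0.925, 0.381, -0.003]
ft_force: [-0.5, -0.2, 1.3]
grip_width: 0.0855
```

arm_command(
  commands="-0.6 0.73 0.5 0 1;-0.6 0.73 0.5 0 1;-0.6 0.73 0.5 0 1;-0.6 0.73 0.5 0 1",
)

```text
clock: 3.22
tool_pos: [0.4752, -0.3193, 0.1214]
orientation: [-0.001, 0.923, 0.384, 0.0]
ft_force: [-0.2, 0.8, 1.2]
grip_width: 0.0855
```

```bash
python3 u.py 472.3 -325.6 50 45;python3 - <<'E'
from h import *
o=shot("1")
a=o["scene"][0][180:380,150:400];cv2.imwrite("pics/s1c.png",cv2.resize(a,None,fx=3,fy=3,interpolation=cv2.INTER_CUBIC))
E
```

```text
t 3.23 pos [ 475.2 -319.3  121.4] psi 45.15 tilt 0.09 j7 [-0.22  0.33  0.91  1.81 -0.29  1.14  1.57] w 85.5 F [-0.2  0.8  1.2]
to [472.3, -325.6, 50.0, 45.0] [-0.067  0.024  0.714] twist 0.003
```

View pics/s1c.png

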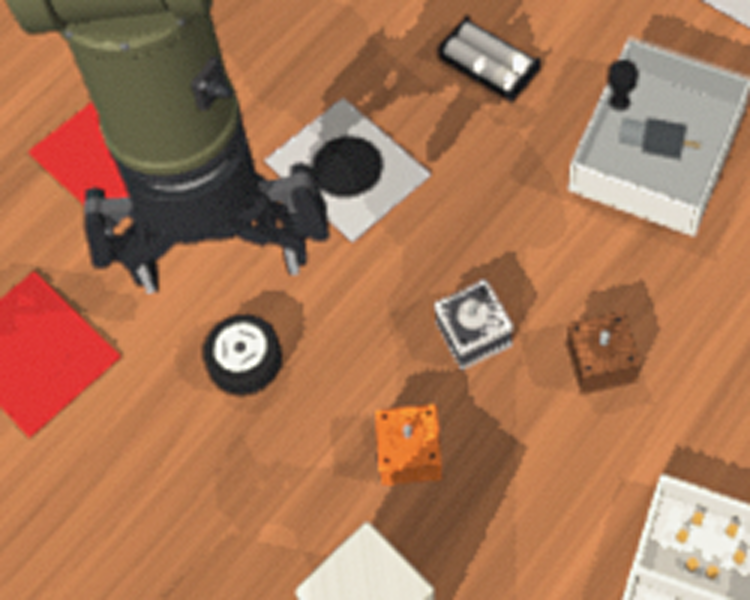

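The gripper stands straight above the wheel (crop 242,352) with jaws clear on both sides. I'll descend and close.

arm_command(
  commands="-0.07 0.02 0.6 0 1;-0.07 0.02 0.9 0 1;-0.07 0.02 1 0 1;-0.07 0.02 1 0 1",
)

```text
clock: 3.82
tool_pos: [0.4714, -0.327, 0.022]
orientation: [0.0, 0.924, 0.384, 0.001]
ft_force: [1.3, 0.1, -0.1]
grip_width: 0.0856
```

```bash
python3 u.py 472.3 -325.6 6 45
```

```text
t 3.83 pos [ 471.4 -327.    22. ] psi 45.11 tilt 0.07 j7 [-0.13  0.47  0.84  1.88 -0.42  0.97  1.68] w 85.6 F [ 1.3  0.1 -0.1]
to [472.3, -325.6, 6.0, 45.0] [ 0.016 -0.004  0.16 ] twist 0.002
```

arm_command(
  commands="0.02 0 0.16 0 1;0.02 0 0.16 0 0.5;0.02 0 0.16 0 0.5;0.02 0 0.16 0 0.5;0.02 0 0.16 0 0.5;0.02 0 0.16 0 0.5",
)

```text
clock: 4.58
tool_pos: [0.4724, -0.3269, 0.0061]
orientation: [0.001, 0.924, 0.383, 0.001]
ft_force: [-0.7, 0.4, 6.0]
grip_width: 0.0538
```

```bash
python3 u.py 472.3 -325.6 6 45
```

```text
t 4.58 pos [ 472.4 -326.9    6.1] psi 45.01 tilt 0.08 j7 [-0.12  0.49  0.82  1.89 -0.44  0.95  1.69] w 53.8 F [-0.7  0.4  6. ]
to [472.3, -325.6, 6.0, 45.0] [ 0.008 -0.01   0.001] twist 0.0
```

arm_command(
  commands="0 0 0 0 1;0 0 0 0 1;0 0 -0.01 0.18 1;0 0 -0.01 0.36 1;0 0 -0.01 0.54 1;0 0 -0.01 0.75 1;0 0 -0.01 0.75 1;0 0 -0.01 0.75 1",
)

```text
clock: 5.58
tool_pos: [0.4718, -0.3262, 0.0061]
orientation: [-0.0, 1.0, 0.002, -0.0]
ft_force: [0.5, -0.5, -0.3]
grip_width: 0.0854
```

arm_command(
  commands="0 0 0 0.18 1;0 0 0 0.36 1;0 0 0 0.54 1;0 0 0 0.75 1;0 0 0 0.75 1;0 0 0 0.75 1",
)

```text
clock: 6.32
tool_pos: [0.4718, -0.3263, 0.0062]
orientation: [-0.0, 0.925, -0.381, -0.0]
ft_force: [0.0, 0.2, -0.4]
grip_width: 0.0855
```

arm_command(
  commands="0 0 0 0 0.5;0 0 0 0 0.5;0 0 0 0 0.5;0 0 0 0 0.5;0 0 0 0 0.5",
)

```text
clock: 6.95
tool_pos: [0.4723, -0.3268, 0.007]
orientation: [-0.0, 0.924, -0.382, 0.001]
ft_force: [-0.4, 0.3, 6.7]
grip_width: 0.0535
```

```bash
python3 u.py 472.3 -325.6 50 -45 425.1 -154.7 60 -45
```

```text
t 6.95 pos [ 472.3 -326.8    7. ] psi -44.95 tilt 0.06 j7 [-0.33  0.68  1.15  1.9  -0.72  1.06  0.33] w 53.5 F [-0.4  0.3  6.7]
to [472.3, -325.6, 50.0, -45.0] [-0.008 -0.009 -0.43 ] twist 0.001
to [425.1, -154.7, 60.0, -45.0] [-1.549 -0.885 -0.53 ] twist 0.001
```

arm_command(
  commands="0 0 -0.1 0 0.5;0 0 -0.25 0 0.5;0 0 -0.45 0 0.5;0 0 -0.55 0 0.5;0 0 -0.55 0 0.5",
)

```text
clock: 7.58
tool_pos: [0.4724, -0.3265, 0.0622]
orientation: [-0.0, 0.924, -0.382, 0.001]
ft_force: [-1.0, 0.3, -0.7]
grip_width: 0.0532
```

```bash
python3 u.py 425.1 -154.7 62 -45
```

```text
t 7.58 pos [ 472.4 -326.5   62.2] psi -44.97 tilt 0.11 j7 [-0.37  0.58  1.19  1.86 -0.61  1.12  0.26] w 53.2 F [-1.   0.3 -0.7]
to [425.1, -154.7, 62.0, -45.0] [-1.549e+00 -8.810e-01  1.000e-03] twist 0.001
```

arm_command(
  commands="-0.4 -0.22 0 0 0.5;-0.77 -0.44 0 0 0.5;-0.77 -0.44 0 0 0.5",
)

```text
clock: 7.95
tool_pos: [0.448, -0.2362, 0.0601]
orientation: [-0.002, 0.925, -0.38, -0.002]
ft_force: [0.2, 0.3, -0.8]
grip_width: 0.0536
```

arm_command(
  commands="-0.4 -0.22 0 0 0.5;-0.77 -0.44 0 0 0.5;-0.77 -0.44 0 0 0.5;-0.77 -0.44 0 0 0.5",
)

```text
clock: 8.45
tool_pos: [0.4256, -0.1561, 0.0616]
orientation: [0.0, 0.924, -0.383, 0.001]
ft_force: [0.4, -1.2, -0.7]
grip_width: 0.0536
```

```bash
python3 u.py 425.1 -155.5 16 -45
```

```text
t 8.45 pos [ 425.6 -156.1   61.6] psi -45.01 tilt 0.07 j7 [-0.87  0.12  1.23  2.14 -0.14  0.96 -0.35] w 53.6 F [ 0.4 -1.2 -0.7]
to [425.1, -155.5, 16.0, -45.0] [-0.009 -0.     0.456] twist -0.0
```

arm_command(
  commands="0 0 0 -0.15 0.5;0 0 0 -0.3 0.5;0 0 0 -0.45 0.5;0 0 0 -0.6 0.5;0 0 0 -0.75 0.5;0 0 0 -0.85 0.5;0 0 0 -0.85 0.5",
)

```text
clock: 9.32
tool_pos: [0.4251, -0.1575, 0.0613]
orientation: [0.001, 0.999, 0.05, -0.0]
ft_force: [0.1, -0.1, -0.9]
grip_width: 0.0536
```

```bash
python3 u.py 425.1 -155.5 12 5
```

```text
t 9.32 pos [ 425.1 -157.5   61.3] psi 5.76 tilt 0.12 j7 [-0.75  0.1   1.1   2.14 -0.1   0.96  0.5 ] w 53.6 F [ 0.1 -0.1 -0.9]
to [425.1, -155.5, 12.0, 5.0] [ 0.003 -0.021  0.493] twist 0.013
```

arm_command(
  commands="0 -0.02 0.2 0 0.5;0 -0.02 0.38 0 0.5;0 -0.02 0.46 0 0.5;0 -0.02 0.48 0 0.5;0 -0.02 0.48 0 0.5",
)

```text
clock: 9.95
tool_pos: [0.4253, -0.1537, 0.0137]
orientation: [0.0, 0.999, 0.052, 0.0]
ft_force: [-0.4, -0.7, -0.2]
grip_width: 0.0539
```

```bash
python3 u.py 425.1 -155.5 11 5
```

```text
t 9.95 pos [ 425.3 -153.7   13.7] psi 5.96 tilt 0.04 j7 [-0.68  0.23  1.05  2.18 -0.26  0.86  0.64] w 53.9 F [-0.4 -0.7 -0.2]
to [425.1, -155.5, 11.0, 5.0] [-0.004  0.017  0.027] twist 0.016
```

arm_command(
  commands="0 0.01 0 0 0.5;0 0.01 0.02 0 0.5",
)

```text
clock: 10.2
tool_pos: [0.4256, -0.1543, 0.0118]
orientation: [-0.0, 0.999, 0.052, 0.001]
ft_force: [0.2, -0.7, -0.8]
grip_width: 0.0538
```

```bash
python3 u.py 425.1 -155.5 11 5;python3 - <<'E'
from h import *
o=shot("2")
a=o["scene"][0][180:340,190:400];cv2.imwrite("pics/s2c.png",cv2.resize(a,None,fx=3.5,fy=3.5,interpolation=cv2.INTER_CUBIC))
E
python3 u.py 425.1 -155.5 11 5
```

```text
t 10.2 pos [ 425.6 -154.3   11.8] psi 6.02 tilt 0.08 j7 [-0.67  0.24  1.04  2.18 -0.27  0.86  0.65] w 53.8 F [ 0.2 -0.7 -0.8]
to [425.1, -155.5, 11.0, 5.0] [-0.007  0.012  0.008] twist 0.017
t 10.3 pos [ 425.2 -154.1   11.4] psi 6.02 tilt 0.03 j7 [-0.67  0.24  1.04  2.18 -0.27  0.86  0.65] w 53.3 F [ 0.2  0.  -0.8]
to [425.1, -155.5, 11.0, 5.0] [-0.002  0.014  0.004] twist 0.017
```

View pics/s2c.png

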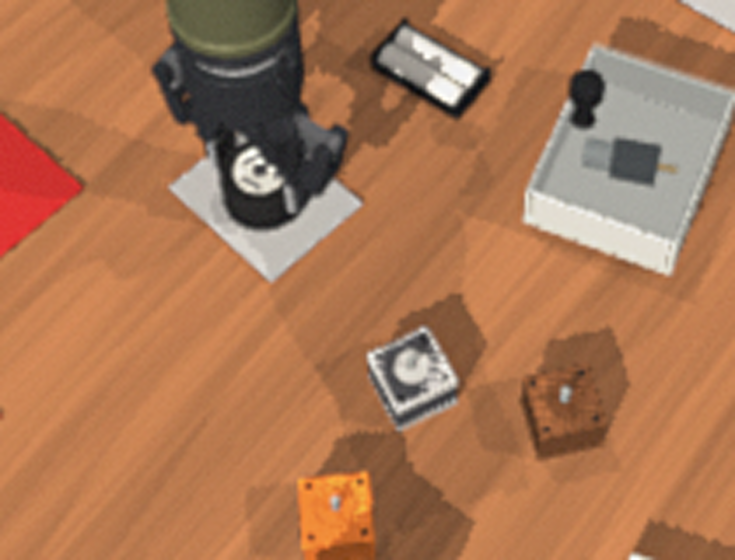

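The wheel hub is visible (crop 258,168) over the disc pad. I'll measure it against the same camera's disc estimate before letting go.

```bash
python3 - <<'E'
from meas import *
b=cv2.imread("pics/scene2.png");c=comps(b,"scene",(252,218,276,238),lambda a:a.min(2)>125);P=ray("scene",c,.031)
print(rect(P)); C=cloud("scene",np.load("pics/scene2d.npy"));print(C[228,264]*1e3)
print(cv2.minEnclosingCircle((P[:,:2]*1e3).astype(np.float32)))
E
```

```text
(array([ 420.6, -158. ]), array([37.6, 27.4]), -12.0)
[ 421.76467104 -152.82742188   30.90551983]
((421.23468017578125, -153.79331970214844), 19.0571231842041)
```

arm_command(
  commands="0 0.012 0.005 0 0.5;0 0.012 0.01 0 0.5;0 0.012 0.01 0 0.7;0 0.012 0.01 0 0.85;0 0.012 0.01 0 1;0 0.012 0.01 0 1;0 0.012 -0.2 0 1;0 0.012 -0.7 0 1",
)

```text
clock: 11.3
tool_pos: [0.4234, -0.1555, 0.0807]
orientation: [0.001, 0.999, 0.052, -0.003]
ft_force: [0.7, 1.3, 2.4]
grip_width: 0.0853
```

```bash
python3 u.py 454.8 -8 60 90
```

```text
t 11.3 pos [ 423.4 -155.5   80.7] psi 5.99 tilt 0.35 j7 [-0.83  0.03  1.15  2.13 -0.03  1.01  0.44] w 85.3 F [0.7 1.3 2.4]
to [454.8, -8.0, 60.0, 90.0] [ 0.468 -1.434  0.201] twist -1.4
```

arm_command(
  commands="0.1 -0.2 -0.1 -0.15 1;0.3 -0.5 -0.1 -0.3 1;0.4 -0.75 -0.1 -0.45 1;0.4 -0.75 -0.1 -0.6 1;0.4 -0.75 -0.1 -0.71 1;0.4 -0.75 -0.1 -0.71 1",
)

```text
clock: 12.05
tool_pos: [0.457, -0.0767, 0.0913]
orientation: [-0.0, 0.912, 0.411, 0.0]
ft_force: [-0.9, -0.0, -0.1]
grip_width: 0.0857
```

```bash
python3 u.py 454.8 -8 70 91.5
```

```text
t 12.05 pos [457.  -76.7  91.3] psi 48.55 tilt 0.0 j7 [-0.9   0.05  1.04  2.09 -0.05  1.03  1.02] w 85.7 F [-0.9 -0.  -0.1]
to [454.8, -8.0, 70.0, 91.5] [ 0.5   -0.471  0.213] twist -0.716
```

Now I'll look at the placed wheel from the top and scene cameras.

arm_command(
  commands="0.2 -0.2 0 -0.15 1;0.4 -0.35 0 -0.3 1;0.5 -0.47 0.1 -0.45 1;0.5 -0.47 0.2 -0.6 1;0.5 -0.47 0.2 -0.716 1;0.5 -0.47 0.2 -0.716 1",
)

```text
clock: 12.8
tool_pos: [0.4549, -0.0082, 0.0712]
orientation: [0.0, 0.699, 0.716, -0.0]
ft_force: [-0.2, -0.2, 0.8]
grip_width: 0.0857
```

```bash
python3 u.py 454.8 -8 20 91.5;python3 - <<'E'
from h import *
o=shot("3")
a=o["scene"][0][170:340,220:400];a=cv2.resize(a,(0,0),fx=2.2,fy=2.2,interpolation=cv2.INTER_CUBIC)
b=o["top"][0][170:260,290:400];b=cv2.resize(b,(0,0),fx=3.5,fy=3.5,interpolation=cv2.INTER_CUBIC)
h=max(a.shape[0],b.shape[0]);z=np.zeros((h,a.shape[1]+b.shape[1],3),np.uint8);z[:a.shape[0],:a.shape[1]]=a;z[:b.shape[0],a.shape[1]:]=b
cv2.imwrite("pics/c3.png",z)
from meas import comps,rect
for n,bx in(("scene",(235,205,295,262)),("top",(350,200,385,242))):
    c=comps(o[n][0],n,(bx[0]+12,bx[1]+10,bx[2]-12,bx[3]-12),lambda a:a.min(2)>125);P=ray(n,c,.030);print(n,rect(P))
E
```

```text
t 12.8 pos [454.9  -8.2  71.2] psi 91.39 tilt 0.0 j7 [-0.95  0.06  0.95  2.13 -0.06  0.98  1.62] w 85.7 F [-0.2 -0.2  0.8]
to [454.8, -8.0, 20.0, 91.5] [ 0.002 -0.001  0.512] twist -0.002
scene (array([ 428.7, -159.9]), array([97.1, 84.4]), -50.6)
top (array([ 423.8, -152.1]), array([35.9, 30.8]), -1.7)
```

View pics/c3.png

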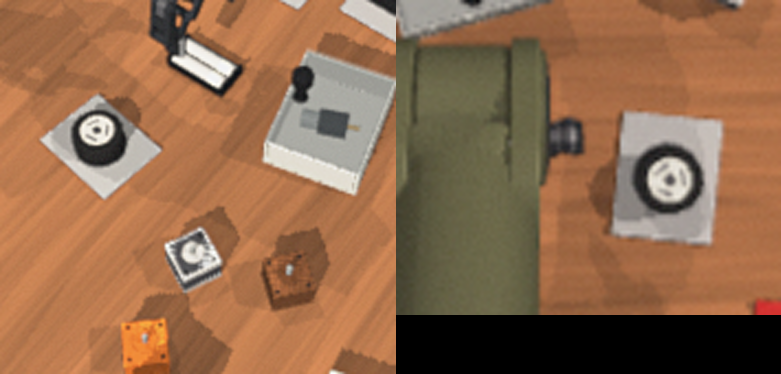

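```bash
python3 - <<'E'
from meas import *
for n,bx,uv in(("scene",(250,215,280,245),(264,229)),("top",(355,208,380,234),(367,221))):
    b=cv2.imread(f"pics/{n}3.png")
    x0,y0,x1,y1=bx; a=cv2.resize(b[y0:y1,x0:x1],None,fx=4,fy=4,interpolation=cv2.INTER_CUBIC)
    m=((a.min(2)>125)*255).astype(np.uint8); m=cv2.morphologyEx(m,cv2.MORPH_CLOSE,np.ones((9,9)))
    cs,_=cv2.findContours(m,cv2.RETR_EXTERNAL,cv2.CHAIN_APPROX_NONE)
    for c in cs:
        if cv2.contourArea(c)>300: print(n,rect(ray(n,(c[:,0]+.5)/4-.5+[x0,y0],.030)))
E
```

```text
scene (array([ 424.5, -154.8]), array([84.2, 70.6]), -50.4)
top (array([ 424.9, -152.2]), array([74.2, 71. ]), -1.7)
```

```bash
cat > hub.py <<'E'
from meas import *
def blobs(b,n,bx,f,z,lo,hi,close=5):
    x0,y0,x1,y1=bx; a=cv2.resize(b[y0:y1,x0:x1],None,fx=4,fy=4,interpolation=cv2.INTER_CUBIC)
    m=(f(a)*255).astype(np.uint8)
    if close: m=cv2.morphologyEx(m,cv2.MORPH_CLOSE,np.ones((close,close)))
    cs,_=cv2.findContours(m,cv2.RETR_LIST,cv2.CHAIN_APPROX_NONE)
    for c in cs:
        R=rect(ray(n,(c[:,0]+.5)/4-.5+[x0,y0],z))
        if lo<R[1][0]<hi: print(n,*R)
E
python3 - <<'E'
from hub import *
for t in(110,130,150):
  for n,bx in(("scene",(240,205,290,255)),("top",(350,200,385,240))):
    blobs(cv2.imread(f"pics/{n}3.png"),n,bx,lambda a:a.min(2)>t,.030,28,62,0)
E
```

```text
scene [ 421.8 -154.5] [38.  37.9] -52.8
top [ 423.8 -154.3] [37.3 36.5] -1.7
top [ 424.2 -152.5] [59.5 58.7] 24.9
scene [ 421.6 -154.6] [37.2 36.6] 37.2
top [ 423.8 -154.3] [35.9 35.1] -1.7
scene [ 421.6 -154.6] [36.6 36.1] -52.8
top [ 423.8 -153.9] [34.4 34.4] -1.4
```

Relative to the disc seen by the same camera, the wheel is 2.7 mm (scene) and 2.1 mm (top) short in x. The tool frame therefore sits about 2.4 mm off the cameras in x, and I'll mend this now.

```bash
python3 u.py 425 -155 70 91.4
```

```text
t 12.9 pos [455.   -8.2  71.4] psi 91.37 tilt 0.02 j7 [-0.95  0.06  0.95  2.13 -0.06  0.98  1.62] w 85.6 F [ 0.1 -0.1  0.8]
to [425.0, -155.0, 70.0, 91.4] [-1.46  -0.335  0.014] twist -0.0
```

arm_command(
  commands="-0.6 -0.1 0 0 1;-0.8 -0.2 0 0 1;-0.8 -0.2 0 0 1",
)

```text
clock: 13.28
tool_pos: [0.4364, -0.0897, 0.0713]
orientation: [-0.0, 0.699, 0.715, 0.0]
ft_force: [0.2, 0.7, -0.3]
grip_width: 0.0853
```

```bash
python3 u.py 425 -155 70 91.4 425 -155 11.5 91.4
```

```text
t 13.28 pos [436.4 -89.7  71.3] psi 91.28 tilt 0.07 j7 [-0.86  0.03  1.03  2.15 -0.03  0.98  1.78] w 85.3 F [ 0.2  0.7 -0.3]
to [425.0, -155.0, 70.0, 91.4] [-0.65  -0.129  0.012] twist -0.002
to [425.0, -155.0, 11.5, 91.4] [-0.651 -0.129  0.597] twist -0.002
```

arm_command(
  commands="-0.5 -0.1 0 0 1;-0.65 -0.13 0 0 1;-0.65 -0.13 0.1 0 1;-0.65 -0.13 0.4 0 1;-0.65 -0.13 0.59 0 1;-0.65 -0.13 0.59 0 1;-0.65 -0.13 0.59 0 1",
)

```text
clock: 14.15
tool_pos: [0.4264, -0.1531, 0.0125]
orientation: [0.0, 0.697, 0.717, 0.0]
ft_force: [-0.4, -0.7, -0.2]
grip_width: 0.0852
```

```bash
python3 u.py 425 -155 11.5 91.4
```

```text
t 14.15 pos [ 426.4 -153.1   12.5] psi 91.65 tilt 0.01 j7 [-0.67  0.24  1.05  2.18 -0.27  0.86  2.14] w 85.2 F [-0.4 -0.7 -0.2]
to [425.0, -155.0, 11.5, 91.4] [-0.018 -0.015  0.01 ] twist 0.004
```

arm_command(
  commands="-0.02 0 0 0 0.5;-0.02 0 0 0 0.5;-0.02 0 0 0 0.5;-0.02 0 0 0 0.5;-0.02 0 0 0 0.5;-0.02 0 -0.02 0 0.5;-0.02 0 -0.03 0 0.5",
)

```text
clock: 15.02
tool_pos: [0.4261, -0.1558, 0.0155]
orientation: [0.0, 0.697, 0.717, 0.0]
ft_force: [0.3, 0.7, -0.3]
grip_width: 0.0532
```

```bash
python3 u.py 425 -155 11.5 91.4
```

```text
t 15.03 pos [ 426.1 -155.8   15.5] psi 91.58 tilt 0.04 j7 [-0.67  0.23  1.05  2.17 -0.26  0.87  2.14] w 53.2 F [ 0.3  0.7 -0.3]
to [425.0, -155.0, 11.5, 91.4] [ 0.009 -0.011  0.04 ] twist 0.003
```

arm_command(
  commands="0 0.024 0 0 0.5;0 0.024 0 0 0.5;0 0.024 0.02 0 0.5;0 0.024 0.03 0 0.5;0 0.024 0.03 0 0.5",
)

```text
clock: 15.65
tool_pos: [0.4285, -0.1559, 0.0134]
orientation: [-0.001, 0.697, 0.717, 0.0]
ft_force: [-5.3, 2.5, 19.3]
grip_width: 0.0536
```

```bash
python3 u.py 428.5 -155.6 12 91.4; python3 - <<'E'
from hub import *
o=shot("4")
blobs(o["scene"][0],"scene",(240,205,290,255),lambda a:a.min(2)>130,.030,28,62,0)
E
```

```text
t 15.65 pos [ 428.5 -155.9   13.4] psi 91.58 tilt 0.11 j7 [-0.66  0.25  1.04  2.17 -0.28  0.87  2.15] w 53.6 F [-5.3  2.5 19.3]
to [428.5, -155.6, 12.0, 91.4] [0.003 0.    0.014] twist 0.003
scene [ 429.2 -153.2] [36.1 26.1] -75.1
```

arm_command(
  commands="0 0 -0.008 0 0.5;0 0 -0.008 0 0.7;0 0 -0.008 0 0.85;0 0 -0.008 0 1;0 0 -0.008 0 1;0 0 -0.2 0 1;0 0 -0.6 0 1;0 0 -0.7 0 1",
)

```text
clock: 16.75
tool_pos: [0.4298, -0.1562, 0.084]
orientation: [0.001, 0.697, 0.717, 0.002]
ft_force: [0.2, 0.5, -0.3]
grip_width: 0.0856
```

arm_command(
  commands="0.5 0.1 0 0 1;1 0.2 0 0 1;1 0.2 0 0 1",
)

```text
clock: 17.12
tool_pos: [0.4456, -0.0512, 0.0818]
orientation: [-0.001, 0.695, 0.719, 0.0]
ft_force: [0.7, 0.3, 0.3]
grip_width: 0.0854
```

```bash
python3 u.py 457.2 -8.3 70 91.5; python3 - <<'E'
from hub import *
o=shot("5")
for n,bx in(("scene",(240,205,290,255)),("top",(350,200,385,240))):
    blobs(o[n][0],n,bx,lambda a:a.min(2)>130,.030,28,62,0)
E
```

```text
t 17.12 pos [445.6 -51.2  81.8] psi 92.01 tilt 0.07 j7 [-0.96  0.01  1.03  2.13 -0.01  1.    1.69] w 85.4 F [0.7 0.3 0.3]
to [457.2, -8.3, 70.0, 91.5] [0.425 0.131 0.119] twist 0.009
scene [ 423.5 -154.9] [37.1 36.6] 37.2
scene [ 432.5 -128.7] [46.2 11.1] -13.9
top [ 425.2 -155. ] [36.1 35.9] -46.6
```

Wheel mended: it now sits 0.9 mm from the disc centre in both views, which is within the margin. Battery next.

arm_command(
  commands="0.2 0.06 0 0 0.8;0.42 0.13 0.1 0 0.8;0.42 0.13 0.4 0 0.8;0.42 0.13 0.6 0 0.8;0.42 0.13 0.6 0 0.8",
)

```text
clock: 17.85
tool_pos: [0.4562, -0.0135, 0.021]
orientation: [-0.0, 0.698, 0.716, -0.002]
ft_force: [0.1, -0.5, 1.0]
grip_width: 0.0684
```

```bash
python3 u.py 457.3 -8.9 4 91.5
```

```text
t 17.85 pos [456.2 -13.5  21. ] psi 91.5 tilt 0.22 j7 [-0.93  0.21  0.98  2.16 -0.22  0.88  1.77] w 68.4 F [ 0.1 -0.5  1. ]
to [457.3, -8.9, 4.0, 91.5] [0.046 0.013 0.17 ] twist 0.0
```

arm_command(
  commands="0.046 0.013 0.1 0 0.8;0.046 0.013 0.18 0 0.8;0.046 0.013 0.18 0 0.8",
)

```text
clock: 18.23
tool_pos: [0.4583, -0.0084, 0.004]
orientation: [-0.0, 0.697, 0.717, -0.0]
ft_force: [-0.5, -0.1, 0.2]
grip_width: 0.0678
```

arm_command(
  commands="0 0 0 0 0.4;0 0 0 0 0.4;0 0 0 0 0.4;0 0 0 0 0.4;0 0 0 0 0.4",
)

```text
clock: 18.85
tool_pos: [0.459, -0.0083, 0.0051]
orientation: [-0.0, 0.697, 0.717, 0.001]
ft_force: [-1.6, -0.2, 5.7]
grip_width: 0.0387
```

```bash
python3 u.py 439.9 169.5 50 92;
```

```text
t 18.85 pos [459.   -8.3   5.1] psi 91.57 tilt 0.06 j7 [-0.91  0.25  0.95  2.17 -0.27  0.85  1.81] w 38.7 F [-1.6 -0.2  5.7]
to [439.9, 169.5, 50.0, 92.0] [ 1.783 -0.142 -0.448] twist -0.007
```

arm_command(
  commands="0 0 -0.1 0 0.4;0 0 -0.25 0 0.4;0 0 -0.4 0 0.4;0 0 -0.4 0 0.4",
)

```text
clock: 19.35
tool_pos: [0.4597, -0.008, 0.0455]
orientation: [0.0, 0.697, 0.717, 0.002]
ft_force: [-0.1, 0.6, -0.7]
grip_width: 0.0391
```

arm_command(
  commands="0.35 -0.05 0 0 0.4;0.8 -0.1 0 0 0.4;1 -0.13 0 0 0.4;1 -0.13 0 0 0.4",
)

```text
clock: 19.85
tool_pos: [0.4422, 0.0926, 0.0439]
orientation: [-0.0, 0.696, 0.718, -0.0]
ft_force: [0.2, 0.2, -0.5]
grip_width: 0.0389
```

```bash
python3 u.py 441.6 170 20 92;
```

```text
t 19.85 pos [442.2  92.6  43.9] psi 91.79 tilt 0.03 j7 [-1.15  0.12  0.94  2.16 -0.12  0.92  1.46] w 38.9 F [ 0.2  0.2 -0.5]
to [441.6, 170.0, 20.0, 92.0] [0.774 0.018 0.239] twist -0.004
```

arm_command(
  commands="0.35 0.01 0 0 0.4;0.7 0.02 0 0 0.4;0.774 0.02 0.1 0 0.4;0.774 0.02 0.2 0 0.4;0.774 0.02 0.25 0 0.4;0.774 0.02 0.25 0 0.4",
)

```text
clock: 20.6
tool_pos: [0.4425, 0.167, 0.0188]
orientation: [0.0, 0.698, 0.716, -0.001]
ft_force: [0.6, 0.1, -1.0]
grip_width: 0.0391
```

```bash
python3 u.py 441.6 170 10 92; python3 - <<'E'
from h import *
o=shot("6")
a=o["scene"][0][115:215,290:410];a=cv2.resize(a,(0,0),fx=3.3,fy=3.3,interpolation=cv2.INTER_CUBIC)
b=o["top"][0][180:260,220:330];b=cv2.resize(b,(0,0),fx=3.5,fy=3.5,interpolation=cv2.INTER_CUBIC)
h=max(a.shape[0],b.shape[0]);z=np.zeros((h,a.shape[1]+b.shape[1],3),np.uint8);z[:a.shape[0],:a.shape[1]]=a;z[:b.shape[0],a.shape[1]:]=b
cv2.imwrite("pics/c6.png",z)
E
```

```text
t 20.6 pos [442.5 167.   18.8] psi 91.45 tilt 0.08 j7 [-1.2   0.23  0.86  2.12 -0.23  0.88  1.38] w 39.1 F [ 0.6  0.1 -1. ]
to [441.6, 170.0, 10.0, 92.0] [ 0.03  -0.008  0.088] twist -0.009
```

View pics/c6.png

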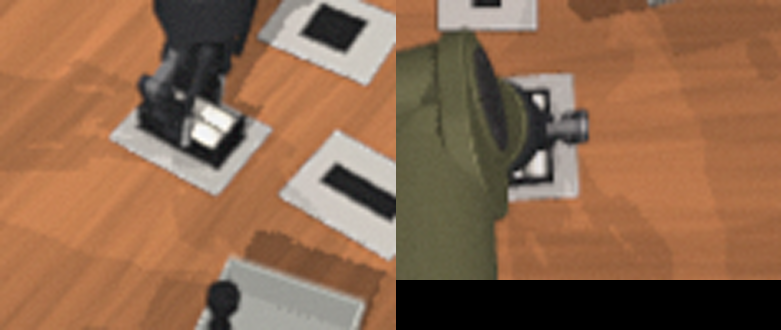

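arm_command(
  commands="0.03 -0.01 0 -0.009 0.4;0.03 -0.01 0.04 -0.009 0.4;0.03 -0.01 0.07 -0.009 0.4;0.03 -0.01 0.08 -0.009 0.4",
)

```text
clock: 21.2
tool_pos: [0.4415, 0.1715, 0.011]
orientation: [0.0, 0.694, 0.72, -0.0]
ft_force: [-0.7, 0.1, -0.9]
grip_width: 0.039
```

```bash
python3 u.py 441.6 170 9 92
```

```text
t 21.2 pos [441.5 171.5  11. ] psi 92.12 tilt 0.02 j7 [-1.2   0.25  0.84  2.13 -0.24  0.86  1.4 ] w 39.0 F [-0.7  0.1 -0.9]
to [441.6, 170.0, 9.0, 92.0] [-0.015  0.001  0.02 ] twist 0.002
```

arm_command(
  commands="-0.012 0 0.01 0 0.4;-0.012 0 0.015 0 0.4;-0.012 0 0.018 0 0.4",
)

```text
clock: 21.58
tool_pos: [0.4417, 0.1704, 0.0095]
orientation: [0.0, 0.694, 0.72, 0.0]
ft_force: [-0.1, 0.0, -1.4]
grip_width: 0.0387
```

```bash
python3 u.py 441.6 170 9 92
```

```text
t 21.57 pos [441.7 170.4   9.5] psi 92.12 tilt 0.01 j7 [-1.19  0.25  0.84  2.13 -0.25  0.86  1.41] w 38.7 F [-0.1  0.  -1.4]
to [441.6, 170.0, 9.0, 92.0] [-0.004 -0.002  0.005] twist 0.002
```

arm_command(
  commands="-0.004 0 0.006 0 0.4;-0.004 0 0.012 0 0.4;-0.004 0 0.012 0 0.4",
)

```text
clock: 21.95
tool_pos: [0.4418, 0.1702, 0.0091]
orientation: [-0.0, 0.694, 0.72, 0.0]
ft_force: [-2.7, -1.2, 8.1]
grip_width: 0.039
```

Contact at 8 N. I'll release, go up and look.

arm_command(
  commands="0 0 0 0 0.5;0 0 0 0 0.7;0 0 0 0 0.8;0 0 0 0 0.8;0 0 -0.2 0 0.8;0 0 -0.6 0 0.8;0 0 -1 0 0.8;0 0 -1 0 0.8",
)

```text
clock: 22.95
tool_pos: [0.4438, 0.1713, 0.1111]
orientation: [-0.0, 0.694, 0.72, 0.003]
ft_force: [0.4, -0.0, -0.3]
grip_width: 0.0684
```

arm_command(
  commands="-0.5 0.5 0 0 1;-1 1 0 0 1;-1 1 0 0 1;-1 1 0 0 1",
)

```text
clock: 23.45
tool_pos: [0.5452, 0.0718, 0.1071]
orientation: [0.0, 0.695, 0.719, -0.001]
ft_force: [-0.7, 0.6, -0.3]
grip_width: 0.0856
```

```bash
python3 - <<'E'
from hub import *
o=shot("7")
for n,bx in(("scene",(325,137,372,173)),("top",(242,200,272,240))):
    blobs(o[n][0],n,bx,lambda a:a.min(2)>110,.0225,50,75,9)
    blobs(o[n][0],n,bx,lambda a:a.max(2)>110,.004,70,90,0)
a=o["scene"][0][115:215,290:410];a=cv2.resize(a,(0,0),fx=3.3,fy=3.3,interpolation=cv2.INTER_CUBIC)
b=o["top"][0][180:260,220:330];b=cv2.resize(b,(0,0),fx=3.5,fy=3.5,interpolation=cv2.INTER_CUBIC)
h=max(a.shape[0],b.shape[0]);z=np.zeros((h,a.shape[1]+b.shape[1],3),np.uint8);z[:a.shape[0],:a.shape[1]]=a;z[:b.shape[0],a.shape[1]:]=b
cv2.imwrite("pics/c7.png",z)
E
python3 u.py 595.8 -207.8 120 64.5
```

```text
t 23.55 pos [544.2  74.4 107.3] psi 92.15 tilt 0.12 j7 [-1.03  0.31  0.98  1.88 -0.29  1.11  1.67] w 85.1 F [0.1 0.8 0.4]
to [595.8, -207.8, 120.0, 64.5] [-2.84   0.41  -0.128] twist 0.461
```

View pics/c7.png

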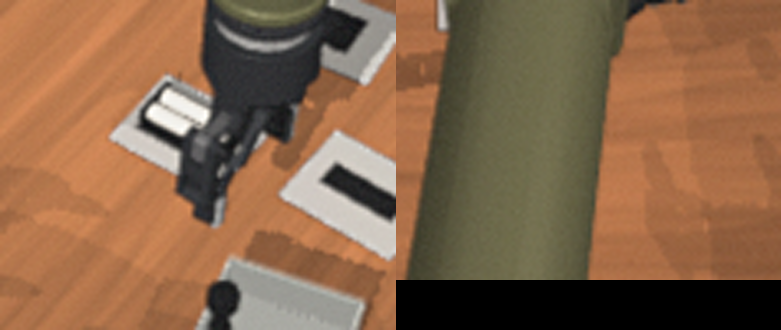

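arm_command(
  commands="0 0 -0.4 0.1 1;-0.5 0.1 -0.4 0.23 1;-1 0.2 -0.4 0.35 1;-1 0.2 -0.4 0.46 1;-1 0.2 -0.4 0.46 1",
)

```text
clock: 24.18
tool_pos: [0.5683, -0.024, 0.1479]
orientation: [-0.001, 0.845, 0.535, -0.0]
ft_force: [0.7, -0.8, 0.2]
grip_width: 0.085
```

```bash
cat > batt.py <<'E'
from hub import *
import sys
t=sys.argv[1]
o=shot(t)
for n,bx in(("scene",(325,137,372,173)),("top",(242,200,272,240))):
    blobs(o[n][0],n,bx,lambda a:a.min(2)>120,.0225,50,75,9)
    print("-")
    blobs(o[n][0],n,bx,lambda a:a.max(2)<100,.017,65,95,0)
a=o["scene"][0][115:215,290:410];a=cv2.resize(a,(0,0),fx=3.3,fy=3.3,interpolation=cv2.INTER_CUBIC)
b=o["top"][0][180:260,220:330];b=cv2.resize(b,(0,0),fx=3.5,fy=3.5,interpolation=cv2.INTER_CUBIC)
h=max(a.shape[0],b.shape[0]);z=np.zeros((h,a.shape[1]+b.shape[1],3),np.uint8);z[:a.shape[0],:a.shape[1]]=a;z[:b.shape[0],a.shape[1]:]=b
cv2.imwrite(f"pics/c{t}.png",z)
E
python3 batt.py 8
python3 u.py 595.8 -207.8 120 64.5
```

```text
scene [403.7 130.5] [57.2 23.6] -52.3
scene [440.4 182.5] [70.2 19. ] 26.7
-
scene [438.1 187.6] [75.9 24.3] 27.7
-
t 24.27 pos [568.6 -23.2 148. ] psi 64.82 tilt 0.09 j7 [-0.93  0.36  1.11  1.79 -0.34  1.21  1.42] w 85.5 F [-1.2  1.1  0. ]
to [595.8, -207.8, 120.0, 64.5] [-1.555  1.033  0.277] twist 0.005
```

View pics/c8.png

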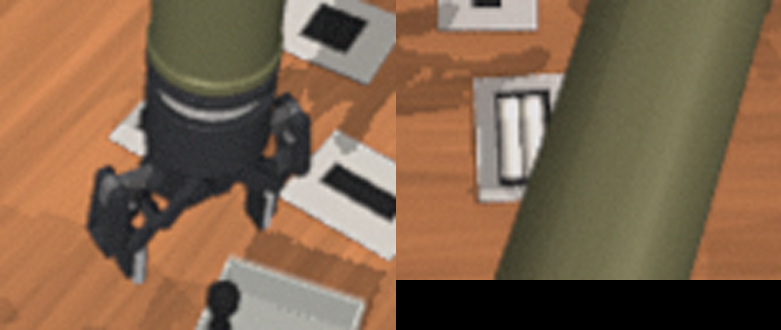

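arm_command(
  commands="-0.5 0.34 0 0 1;-0.78 0.52 0 0 1;-0.78 0.52 0 0 1",
)

```text
clock: 24.65
tool_pos: [0.5819, -0.1204, 0.1485]
orientation: [0.0, 0.846, 0.533, -0.0]
ft_force: [0.3, 0.9, -0.6]
grip_width: 0.0857
```

arm_command(
  commands="-0.5 0.34 0 0 1;-0.77 0.51 0.2 0 1;-0.77 0.51 0.2 0 1",
)

```text
clock: 25.02
tool_pos: [0.594, -0.2102, 0.1269]
orientation: [-0.001, 0.846, 0.533, -0.001]
ft_force: [-0.8, 0.0, -0.4]
grip_width: 0.0857
```

```bash
python3 batt.py 9
python3 u.py 595.8 -207.8 60 64.5
```

```text
-
-
top [437.7 169.1] [79.9 46. ] 2.0
t 25.12 pos [ 595.7 -207.1  127.9] psi 64.68 tilt 0.12 j7 [-0.48  0.53  1.03  1.66 -0.48  1.23  1.78] w 85.3 F [-0.5 -0.2 -0. ]
to [595.8, -207.8, 60.0, 64.5] [-0.007  0.005  0.679] twist 0.003
```

View pics/c9.png

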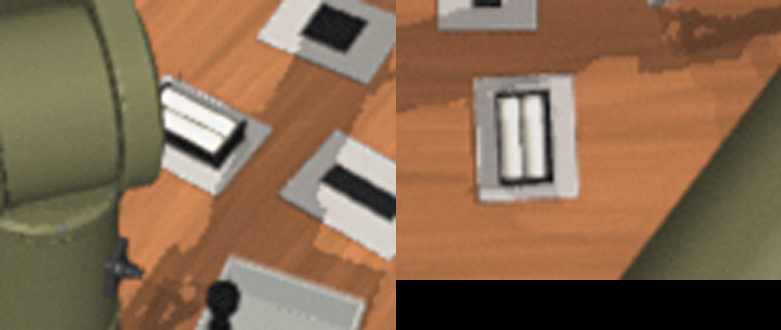

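```bash
python3 - <<'E'
from hub import *
b=cv2.imread("pics/top9.png")
x0,y0,x1,y1=(248,203,268,236)
for t in (120,140):
    a=cv2.resize(b[y0:y1,x0:x1],None,fx=4,fy=4,interpolation=cv2.INTER_CUBIC)
    m=((a.min(2)>t)*255).astype(np.uint8)
    cs,_=cv2.findContours(m,cv2.RETR_LIST,cv2.CHAIN_APPROX_NONE)
    for c in cs:
        R=rect(ray("top",(c[:,0]+.5)/4-.5+[x0,y0],.0225))
        if R[1][0]>40: print(t,R)
b=cv2.imread("pics/top0.png");x0,y0,x1,y1=(306,192,328,230)
a=cv2.resize(b[y0:y1,x0:x1],None,fx=4,fy=4,interpolation=cv2.INTER_CUBIC)
m=((a.min(2)>140)*255).astype(np.uint8)
for c in cv2.findContours(m,cv2.RETR_LIST,cv2.CHAIN_APPROX_NONE)[0]:
        R=rect(ray("top",(c[:,0]+.5)/4-.5+[x0,y0],.0185))
        if R[1][0]>40: print("init",R)
E
```

```text
120 (array([438.3, 169.5]), array([67.9, 36.1]), 1.4)
120 (array([437.3, 164.3]), array([95.5, 57.7]), -0.9)
140 (array([437.9, 178.2]), array([65.5, 16.7]), 0.9)
140 (array([438.5, 159.9]), array([66.6, 16.1]), 2.2)
140 (array([437.3, 163.8]), array([95. , 57.5]), -1.4)
init (array([455. ,   0.5]), array([66.3, 15. ]), 2.6)
init (array([455.3, -17.6]), array([66.4, 13.2]), 1.8)
```

Battery is within 1 mm of the silhouette and yaw is right. Now the stepper.

arm_command(
  commands="0 0 0.5 0 1;0 0 0.9 0 1;0 0 1 0 1;0 0 1 0 1",
)

```text
clock: 25.62
tool_pos: [0.5961, -0.2081, 0.0289]
orientation: [-0.0, 0.845, 0.535, 0.0]
ft_force: [-0.2, -0.6, -0.0]
grip_width: 0.0853
```

```bash
python3 u.py 595.6 -207.8 7 64.5; python3 - <<'E'
from h import *
o=shot("10")
a=o["scene"][0][230:340,250:400];cv2.imwrite("pics/s10c.png",cv2.resize(a,None,fx=4,fy=4,interpolation=cv2.INTER_CUBIC))
E
```

```text
t 25.62 pos [ 596.1 -208.1   28.9] psi 64.66 tilt 0.04 j7 [-0.42  0.63  0.94  1.73 -0.58  1.08  1.85] w 85.3 F [-0.2 -0.6 -0. ]
to [595.6, -207.8, 7.0, 64.5] [ 0.001 -0.006  0.219] twist 0.003
```

View pics/s10c.png

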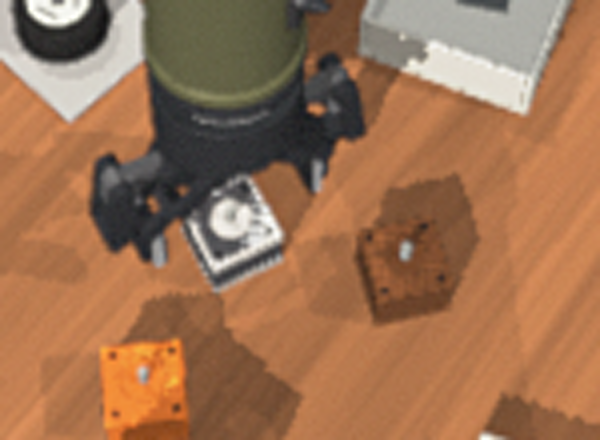

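arm_command(
  commands="0 0 0.15 0 1;0 0 0.22 0 1;0 0 0.22 0 1;0 0 0.22 0 0.4;0 0 0.22 0 0.4;0 0 0.22 0 0.4;0 0 0.22 0 0.4;0 0 0.22 0 0.4",
)

```text
clock: 26.72
tool_pos: [0.5959, -0.2098, 0.0069]
orientation: [0.0, 0.846, 0.534, 0.0]
ft_force: [0.7, -0.1, 3.4]
grip_width: 0.041
```

```bash
python3 u.py 470 338.8 60 96
```

```text
t 26.73 pos [ 595.9 -209.8    6.9] psi 64.52 tilt 0.07 j7 [-0.4   0.66  0.92  1.74 -0.6   1.04  1.86] w 41.0 F [ 0.7 -0.1  3.4]
to [470.0, 338.8, 60.0, 96.0] [ 4.411 -3.496 -0.533] twist -0.525
```

arm_command(
  commands="0 0 0 0 0.4;0 0 -0.1 0 0.4;0 0 -0.25 0 0.4;0 0 -0.5 0 0.4;0 0 -0.75 0 0.4;0 0 -1 0 0.4;0 0 -1 0 0.4",
)

```text
clock: 27.6
tool_pos: [0.5964, -0.2104, 0.1086]
orientation: [0.001, 0.846, 0.534, 0.001]
ft_force: [0.0, 0.6, -3.0]
grip_width: 0.041
```

```bash
python3 u.py 500 -150 150 64.5 440 0 150 64.5
```

```text
t 27.6 pos [ 596.4 -210.4  108.6] psi 64.51 tilt 0.23 j7 [-0.47  0.55  1.02  1.67 -0.5   1.2   1.8 ] w 41.0 F [ 0.   0.6 -3. ]
to [500.0, -150.0, 150.0, 64.5] [ 0.131 -1.128 -0.418] twist 0.0
to [440.0, 0.0, 150.0, 64.5] [ 1.226 -2.316 -0.422] twist 0.0
```

arm_command(
  commands="0.2 -0.16 -0.3 0 0.4;0.6 -0.48 -0.5 0 0.4;1 -0.8 -0.5 0 0.4;1 -0.8 -0.5 0 0.4",
)

```text
clock: 28.1
tool_pos: [0.5654, -0.0778, 0.1547]
orientation: [-0.003, 0.843, 0.538, -0.0]
ft_force: [0.9, 0.0, -2.1]
grip_width: 0.0407
```

arm_command(
  commands="0.4 -0.32 0 0 0.4;0.8 -0.64 0 0 0.4;1 -0.8 0 0 0.4;1 -0.8 0 0 0.4",
)

```text
clock: 28.6
tool_pos: [0.5359, 0.042, 0.1553]
orientation: [-0.001, 0.844, 0.536, -0.001]
ft_force: [0.5, -1.3, -2.7]
grip_width: 0.0414
```

arm_command(
  commands="0.4 -0.32 0 0 0.4;0.8 -0.64 0 0 0.4;1 -0.8 0 0 0.4;1 -0.8 0 0 0.4",
)

```text
clock: 29.1
tool_pos: [0.5074, 0.165, 0.1558]
orientation: [0.0, 0.845, 0.535, -0.0]
ft_force: [-0.2, -1.8, -2.6]
grip_width: 0.0411
```

arm_command(
  commands="0.4 -0.32 0 -0.15 0.4;0.8 -0.64 0 -0.3 0.4;1 -0.8 0 -0.45 0.4;1 -0.8 0 -0.525 0.4;1 -0.8 0 -0.525 0.4",
)

```text
clock: 29.72
tool_pos: [0.4798, 0.2863, 0.156]
orientation: [0.001, 0.671, 0.742, -0.0]
ft_force: [-0.2, -0.3, -2.3]
grip_width: 0.0404
```

```bash
python3 u.py 470 338.8 60 96
```

```text
t 29.73 pos [479.8 286.3 156. ] psi 95.77 tilt 0.1 j7 [-1.42  0.26  0.96  1.81 -0.22  1.2   1.28] w 40.4 F [-0.2 -0.3 -2.3]
to [470.0, 338.8, 60.0, 96.0] [ 0.533 -0.045  0.959] twist -0.004
```

arm_command(
  commands="0.3 -0.02 0.2 0 0.4;0.53 -0.04 0.5 0 0.4;0.53 -0.04 0.8 0 0.4;0.53 -0.04 1 0 0.4;0.53 -0.04 1 0 0.4",
)

```text
clock: 30.35
tool_pos: [0.469, 0.3391, 0.0551]
orientation: [0.0, 0.67, 0.742, -0.002]
ft_force: [-0.1, 0.2, -1.9]
grip_width: 0.0406
```

```bash
python3 u.py 470.8 338.6 16 96
```

```text
t 30.35 pos [469.  339.1  55.1] psi 95.83 tilt 0.18 j7 [-1.38  0.43  0.86  1.85 -0.38  1.04  1.3 ] w 40.6 F [-0.1  0.2 -1.9]
to [470.8, 338.6, 16.0, 96.0] [-0.006  0.018  0.391] twist -0.003
```

arm_command(
  commands="0 0.02 0.2 0 0.4;0 0.02 0.35 0 0.4;0 0.02 0.4 0 0.4;0 0.02 0.4 0 0.4",
)

```text
clock: 30.85
tool_pos: [0.4708, 0.3415, 0.016]
orientation: [0.0, 0.669, 0.743, -0.0]
ft_force: [0.1, -0.2, -2.5]
grip_width: 0.0408
```

```bash
cat > st.py <<'E'
from hub import *
import sys
t=sys.argv[1];z=float(sys.argv[2])
o=shot(t)
for n,bx in(("scene",(370,95,412,138)),("top",(185,192,216,230))):
    for th in(130,150): blobs(o[n][0],n,bx,lambda a:a.min(2)>th,z,35,55,5)
a=o["scene"][0][80:160,340:440];a=cv2.resize(a,(0,0),fx=4,fy=4,interpolation=cv2.INTER_CUBIC)
b=o["top"][0][180:240,170:250];b=cv2.resize(b,(0,0),fx=4.5,fy=4.5,interpolation=cv2.INTER_CUBIC)
h=max(a.shape[0],b.shape[0]);z=np.zeros((h,a.shape[1]+b.shape[1],3),np.uint8);z[:a.shape[0],:a.shape[1]]=a;z[:b.shape[0],a.shape[1]:]=b
cv2.imwrite(f"pics/c{t}.png",z)
E
python3 u.py 470.8 338.6 11 96; python3 st.py 11 .04;python3 u.py 470.8 338.6 11 96
```

```text
t 30.85 pos [470.8 341.5  16. ] psi 96.02 tilt 0.03 j7 [-1.34  0.49  0.82  1.87 -0.43  0.97  1.34] w 40.8 F [ 0.1 -0.2 -2.5]
to [470.8, 338.6, 11.0, 96.0] [-0.028 -0.003  0.05 ] twist 0.0
scene [482.2 343.1] [45.9 10.7] -82.5
t 30.95 pos [471.3 341.8  16.8] psi 96.01 tilt 0.05 j7 [-1.34  0.49  0.82  1.86 -0.43  0.97  1.34] w 41.1 F [-0.5  0.2 -2.6]
to [470.8, 338.6, 11.0, 96.0] [-0.032 -0.009  0.058] twist 0.0
```

View pics/c11.png

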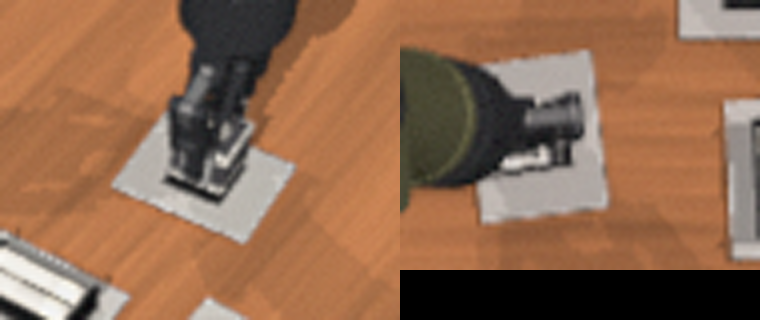

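arm_command(
  commands="-0.03 -0.003 0 0 0.4;-0.03 -0.003 0.03 0 0.4;-0.03 -0.003 0.04 0 0.4;-0.03 -0.003 0.04 0 0.4",
)

```text
clock: 31.45
tool_pos: [0.4709, 0.3386, 0.0122]
orientation: [-0.0, 0.669, 0.743, -0.0]
ft_force: [0.1, 0.5, -2.3]
grip_width: 0.0407
```

```bash
python3 u.py 470.8 338.6 11 96
```

```text
t 31.45 pos [470.9 338.6  12.2] psi 96.02 tilt 0.01 j7 [-1.34  0.49  0.82  1.87 -0.43  0.96  1.35] w 40.7 F [ 0.1  0.5 -2.3]
to [470.8, 338.6, 11.0, 96.0] [-0.    -0.001  0.012] twist 0.0
```

arm_command(
  commands="0 0 0.006 0 0.4;0 0 0.012 0 0.4;0 0 0.014 0 0.4",
)

```text
clock: 31.82
tool_pos: [0.471, 0.3386, 0.0109]
orientation: [0.0, 0.669, 0.743, 0.0]
ft_force: [-0.3, -0.3, -1.7]
grip_width: 0.0412
```

arm_command(
  commands="0 0 0.006 0 0.4;0 0 0.01 0 0.4;0 0 0.01 0 0.4",
)

```text
clock: 32.2
tool_pos: [0.471, 0.3386, 0.0109]
orientation: [-0.0, 0.669, 0.743, -0.0]
ft_force: [-3.1, -1.9, 6.9]
grip_width: 0.0415
```

Contact. Releasing and lifting, then heading toward the case knob.

arm_command(
  commands="0 0 0 0 0.5;0 0 0 0 0.7;0 0 0 0 0.9;0 0 0 0 0.9;0 0 -0.2 0 0.9;0 0 -0.6 0 0.9;0 0 -1 0 0.9;0 0 -1 0 0.9",
)

```text
clock: 33.2
tool_pos: [0.4736, 0.34, 0.1146]
orientation: [0.0, 0.669, 0.743, 0.004]
ft_force: [-0.4, -0.1, -0.2]
grip_width: 0.077
```

arm_command(
  commands="-0.5 0.3 -0.4 0 0.9;-1 0.6 -0.6 0 0.9;-1 0.6 -0.6 0 0.9;-1 0.6 -0.6 0 0.9",
)

```text
clock: 33.7
tool_pos: [0.5411, 0.245, 0.1699]
orientation: [-0.0, 0.67, 0.743, 0.0]
ft_force: [-0.1, 0.5, -0.6]
grip_width: 0.077
```

arm_command(
  commands="-0.5 0.3 0 0 0.9;-1 0.4 0 0 0.9;-1 0.4 0 0 0.9;-1 0.4 0 0 0.9",
)

```text
clock: 34.2
tool_pos: [0.5902, 0.1525, 0.1689]
orientation: [-0.001, 0.668, 0.744, -0.0]
ft_force: [0.0, 1.0, -0.5]
grip_width: 0.0769
```

```bash
python3 st.py 12 .038;python3 u.py 580 1.7 110 104
```

```text
t 34.3 pos [590.3 153.3 169.2] psi 96.26 tilt 0.1 j7 [-1.06  0.39  0.97  1.66 -0.34  1.26  1.65] w 76.6 F [0.4 0.4 0.8]
to [580.0, 1.7, 110.0, 104.0] [-1.496 -0.267  0.591] twist -0.129
```

View pics/c12.png

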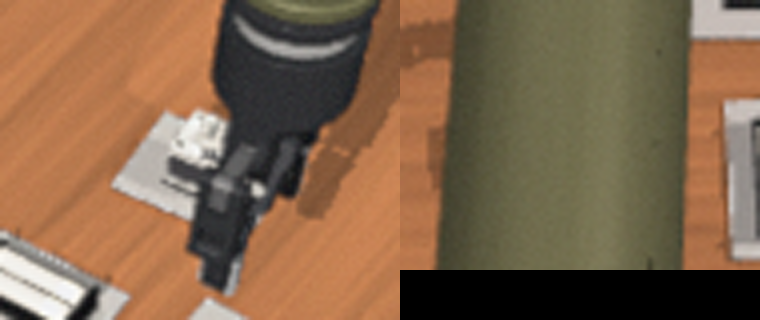

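arm_command(
  commands="-0.5 -0.1 0 -0.06 0.9;-0.75 -0.14 0.1 -0.13 0.9;-0.75 -0.14 0.1 -0.13 0.9;-0.75 -0.14 0.1 -0.13 0.9",
)

```text
clock: 34.8
tool_pos: [0.5853, 0.0769, 0.1599]
orientation: [-0.0, 0.616, 0.788, 0.0]
ft_force: [-0.0, -0.1, -0.5]
grip_width: 0.077
```

```bash
python3 st.py 13 .038;python3 u.py 580.2 1.5 120 104.1
```

```text
scene [460.2 325.5] [49.5 10.8] 19.5
top [467.7 318.1] [48.7 28.9] -0.4
t 34.9 pos [585.5  76.7 160. ] psi 103.99 tilt 0.04 j7 [-0.97  0.35  0.97  1.73 -0.3   1.23  1.89] w 76.9 F [-0.  -0.2  0.7]
to [580.2, 1.5, 120.0, 104.1] [-0.717 -0.233  0.399] twist -0.002
```

View pics/c13.png

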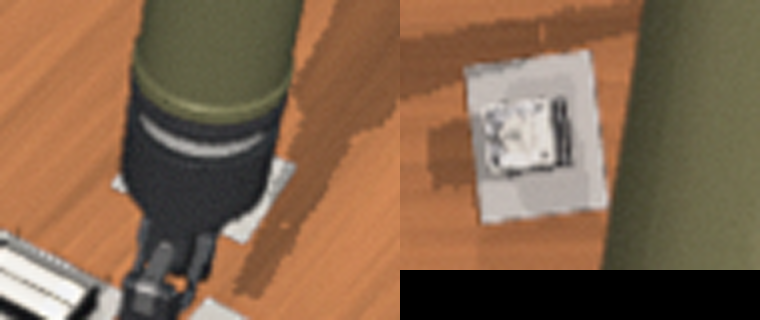

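arm_command(
  commands="-0.4 -0.12 0 0 0.9;-0.72 -0.23 0.2 0 0.9;-0.72 -0.23 0.35 0 0.7;-0.72 -0.23 0.35 0 0.7",
)

```text
clock: 35.4
tool_pos: [0.5797, 0.0006, 0.1238]
orientation: [-0.001, 0.616, 0.788, -0.001]
ft_force: [-0.1, 0.3, 0.3]
grip_width: 0.06
```

```bash
python3 st.py 14 .038;python3 u.py 580.2 1.5 61 104.1
python3 - <<'E'
from hub import *
b=cv2.imread("pics/top14.png")
for th in(165,180,195):
    blobs(b,"top",(184,196,212,226),lambda a:a.min(2)>th,.038,30,60,5)
b=cv2.imread("pics/scene14.png")
for th in(140,160,180):
    blobs(b,"scene",(375,98,412,140),lambda a:a.min(2)>th,.038,30,60,5)
a=b[150:290,300:460];cv2.imwrite("pics/s14c.png",cv2.resize(a,None,fx=4,fy=4,interpolation=cv2.INTER_CUBIC))
E
```

```text
scene [476.  337.7] [49.9 25.9] -86.3
scene [475.9 342.7] [37.7 23.6] -86.8
top [463.8 339.6] [45.8 34.8] -81.0
t 35.5 pos [580.7   0.7 125.1] psi 103.98 tilt 0.02 j7 [-0.85  0.37  0.97  1.79 -0.33  1.16  2.04] w 59.9 F [-0.2  0.4  0.2]
to [580.2, 1.5, 61.0, 104.1] [ 0.008 -0.003  0.641] twist -0.002
top [463.3 335. ] [35.5 30.6] -81.6
top [467.2 304.7] [54.7 21. ] -0.4
top [463.  334.7] [34.4 28.6] -81.1
top [463.2 334.7] [32.3 28.1] -86.3
scene [476.3 337.7] [49.1 24.9] -87.5
scene [475.8 344.4] [33.2 22.6] -87.8
```

View pics/c14.png

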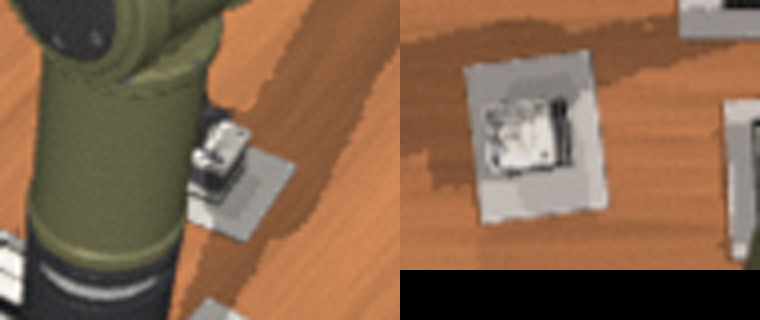

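View pics/s14c.png

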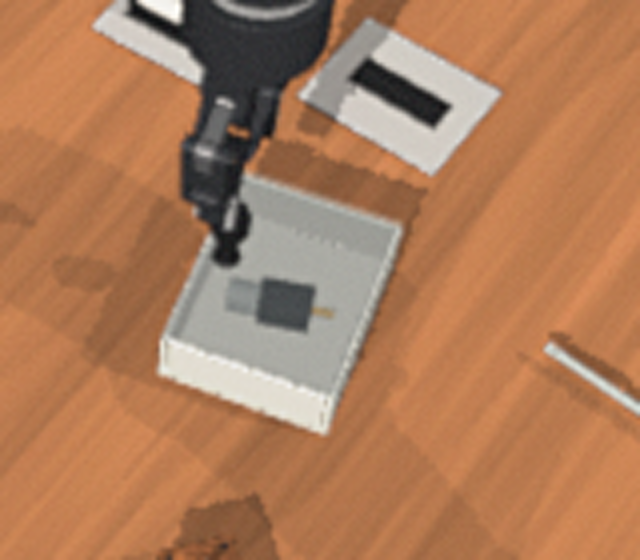

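```bash
python3 - <<'E'
from meas import *
for tag,c0 in(("14",(.468,.339)),("0",(.593,-.207))):
  for n in("top","scene"):
    C=cloud(n,np.load(f"pics/{n}{tag}d.npy"));zt=.038 if tag=="14" else .034
    m=(abs(C[...,2]-zt)<.006)&(np.hypot(C[...,0]-c0[0],C[...,1]-c0[1])<.04)
    if m.sum(): print(tag,n,m.sum(),rect(C[m]),np.median(C[m],0),C[m].mean(0))
b=cv2.imread("pics/top14.png")
a=cv2.resize(b[192:230,182:220],None,fx=16,fy=16,interpolation=cv2.INTER_CUBIC)
x0,y0=182,192
from h import proj
# draw silhouette outline (tool z .004) and expected top face
import math
def sq(c,s,yaw,z):
    y=math.radians(yaw);R=np.array([[math.cos(y),-math.sin(y)],[math.sin(y),math.cos(y)]])
    k=np.array([[-1,-1],[1,-1],[1,1],[-1,1]])*s/2
    return np.c_[(k@R.T+c),np.full(4,z)]/1000
for P,col in((sq((468.9,338.6),45,6.2,4),(0,0,255)),(sq((468.9,338.6),42,6.2,38),(0,255,0))):
    q=((proj("top",P)-[x0,y0]+.5)*16).astype(np.int32); cv2.polylines(a,[q],True,col,1)
cv2.imwrite("pics/ov14.png",a)
E
```

```text
14 top 216 (array([469.2, 339.9]), array([43.7, 42.2]), -83.7) [0.46933984 0.3388036  0.03843306] [0.46897581 0.33924235 0.03838413]
14 scene 111 (array([478.4, 337.5]), array([47.7, 23.7]), 89.1) [0.47888611 0.33282423 0.03993454] [0.47861346 0.3338076  0.03937471]
0 top 209 (array([ 594.4, -206.2]), array([43. , 42.3]), -24.5) [ 0.59296662 -0.20563418  0.03423853] [ 0.59389191 -0.20590246  0.03434143]
0 scene 361 (array([ 592.6, -208.8]), array([44.3, 42.6]), -24.2) [ 0.59489381 -0.21077195  0.03535429] [ 0.59406145 -0.20989795  0.03514425]
```

View pics/ov14.png

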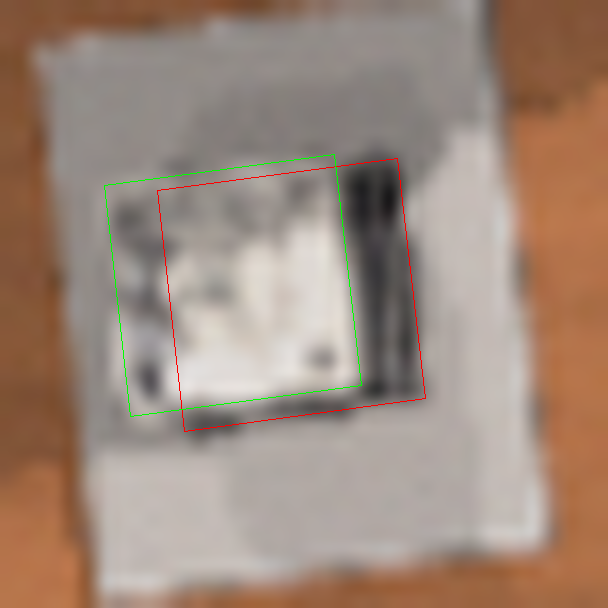

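Stepper matches the silhouette within about 1 mm (overlay). The scene crop shows the jaws over the knob (225,230). I'll descend on the knob and pinch it.

arm_command(
  commands="0.01 0 0.3 0 0.7;0.01 0 0.55 0 0.7;0.01 0 0.64 0 0.7;0.01 0 0.64 0 0.7",
)

```text
clock: 36.0
tool_pos: [0.5803, 0.0004, 0.0612]
orientation: [0.0, 0.616, 0.787, -0.0]
ft_force: [-0.3, -1.2, 0.6]
grip_width: 0.0596
```

```bash
python3 u.py 580.2 1.5 61 104.1;python3 - <<'E'
from h import *
b=shot("15")["scene"][0]
a=b[150:290,300:460];cv2.imwrite("pics/s15c.png",cv2.resize(a,None,fx=4,fy=4,interpolation=cv2.INTER_CUBIC))
E
```

```text
t 36.0 pos [5.803e+02 4.000e-01 6.120e+01] psi 103.88 tilt 0.01 j7 [-0.8   0.45  0.92  1.84 -0.41  1.05  2.09] w 59.6 F [-0.3 -1.2  0.6]
to [580.2, 1.5, 61.0, 104.1] [0.011 0.002 0.002] twist -0.004
```

View pics/s15c.png

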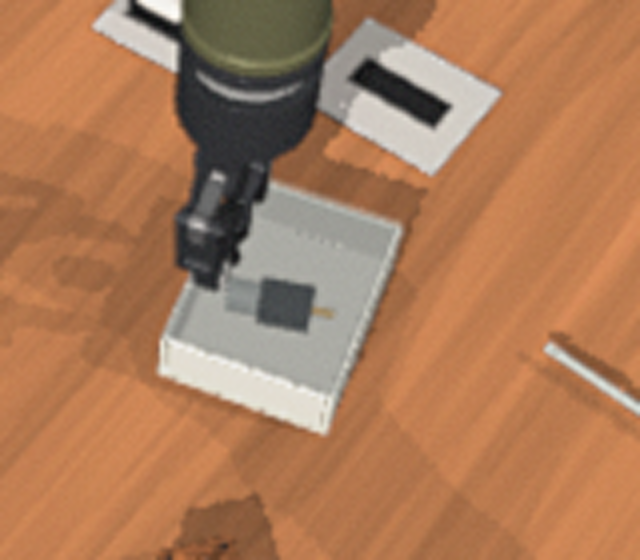

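arm_command(
  commands="0.01 0 0 0 0.2;0.01 0 0 0 0.2;0.01 0 0 0 0.2;0.01 0 0 0 0.2;0.01 0 0 0 0.2",
)

```text
clock: 36.72
tool_pos: [0.5799, 0.002, 0.0618]
orientation: [-0.001, 0.617, 0.787, 0.001]
ft_force: [-1.8, 3.1, 5.5]
grip_width: 0.0219
```

```bash
python3 - <<'E'
import numpy as np
from rig import r
s=r.state();print(s["tool_pos"],s["grip_width"],s["ft_force"])
R=np.hypot(89,40);a0=np.arctan2(40,89)
for th in np.arange(0,1.91,.1):
    print(round(th,1),"fwd",round(89-R*np.cos(a0+th),1),"up",round(R*np.sin(a0+th)-40,1))
E
```

```text
[0.57986282 0.00202559 0.06181453] 0.021933287739024383 [-1.76169461  3.10678678  5.45417568]
0.0 fwd -0.0 up 0.0
0.1 fwd 4.4 up 8.7
0.2 fwd 9.7 up 16.9
0.3 fwd 15.8 up 24.5
0.4 fwd 22.6 up 31.5
0.5 fwd 30.1 up 37.8
0.6 fwd 38.1 up 43.3
0.7 fwd 46.7 up 47.9
0.8 fwd 55.7 up 51.7
0.9 fwd 65.0 up 54.6
1.0 fwd 74.6 up 56.5
1.1 fwd 84.3 up 57.5
1.2 fwd 94.0 up 57.4
1.3 fwd 103.7 up 56.5
1.4 fwd 113.3 up 54.5
1.5 fwd 122.6 up 51.6
1.6 fwd 131.6 up 47.8
1.7 fwd 140.1 up 43.1
1.8 fwd 148.2 up 37.6
1.9 fwd 155.6 up 31.3
```

arm_command(
  commands="0 0.044 -0.087 0 0.2;0 0.097 -0.169 0 0.2;0 0.158 -0.245 0 0.2;0 0.226 -0.315 0 0.2;0 0.301 -0.378 0 0.2;0 0.381 -0.433 0 0.2;0 0.467 -0.479 0 0.2;0 0.557 -0.517 0 0.2",
)

```text
clock: 37.72
tool_pos: [0.6327, 0.0151, 0.1129]
orientation: [-0.002, 0.617, 0.787, -0.001]
ft_force: [-5.5, 3.9, -0.6]
grip_width: 0.022
```

```bash
python3 u.py 633.8 15.6 113.5 104.1;python3 - <<'E'
from h import *
b=shot("16")["scene"][0]
a=b[130:290,300:460];cv2.imwrite("pics/s16c.png",cv2.resize(a,None,fx=3.6,fy=3.6,interpolation=cv2.INTER_CUBIC))
E
```

```text
t 37.73 pos [632.7  15.1 112.9] psi 103.86 tilt 0.25 j7 [-0.76  0.5   0.91  1.66 -0.42  1.19  2.07] w 22.0 F [-5.5  3.9 -0.6]
to [633.8, 15.6, 113.5, 104.1] [ 0.002  0.012 -0.006] twist -0.004
```

View pics/s16c.png

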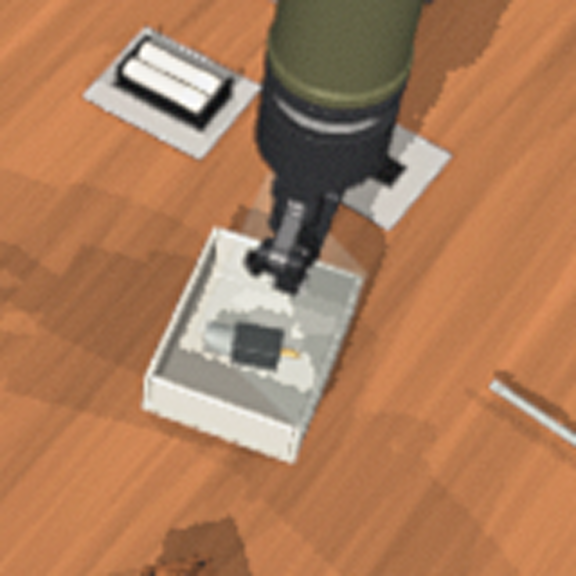

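arm_command(
  commands="0 0.093 -0.029 0 0.2;0 0.189 -0.048 0 0.2;0 0.286 -0.058 0 0.2;0 0.383 -0.057 0 0.2;0 0.48 -0.048 0 0.2;0 0.576 -0.028 0 0.2;0 0.669 0.001 0 0.2;0 0.759 0.039 0 0.2",
)

```text
clock: 38.83
tool_pos: [0.7084, 0.0341, 0.1103]
orientation: [-0.001, 0.616, 0.788, 0.001]
ft_force: [-4.7, 4.4, 3.3]
grip_width: 0.022
```

```bash
python3 u.py 720 37 94 104.1;python3 - <<'E'
from h import *
b=shot("17")["scene"][0]
a=b[110:270,300:460];cv2.imwrite("pics/s17c.png",cv2.resize(a,None,fx=3.6,fy=3.6,interpolation=cv2.INTER_CUBIC))
E
```

```text
t 38.83 pos [708.4  34.1 110.3] psi 103.93 tilt 0.13 j7 [-0.66  0.65  0.85  1.45 -0.5   1.26  2.06] w 22.0 F [-4.7  4.4  3.3]
to [720.0, 37.0, 94.0, 104.1] [-0.     0.12   0.163] twist -0.003
```

View pics/s17c.png

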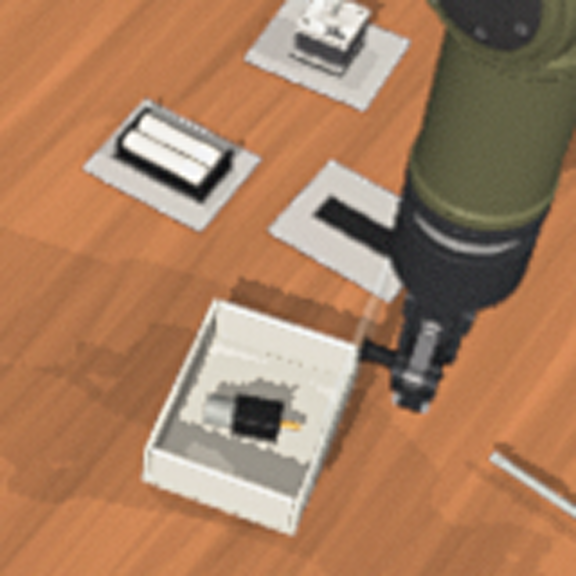

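arm_command(
  commands="0 0.043 0.022 0 0.2;0 0.085 0.047 0 0.2;0 0.127 0.074 0 0.2;0 0.166 0.102 0 0.2;0 0.185 0.117 0 0.2;0 0.195 0.127 0 0.2;0 0.195 0.127 0 0.2",
)

```text
clock: 39.8
tool_pos: [0.7278, 0.039, 0.098]
orientation: [0.0, 0.616, 0.788, 0.002]
ft_force: [-1.5, 5.4, 5.0]
grip_width: 0.0217
```

arm_command(
  commands="0 0 0 0 0.5;0 0 0 0 0.8;0 0 0 0 0.8;0 0 0 0 0.8;0 0 -0.2 0 0.8;0 0 -0.6 0 0.8;0 0 -1 0 0.8;0 0 -1 0 0.8",
)

```text
clock: 40.8
tool_pos: [0.7289, 0.0358, 0.2021]
orientation: [0.003, 0.617, 0.787, 0.003]
ft_force: [-0.1, -1.3, 0.1]
grip_width: 0.0684
```

```bash
python3 u.py 720 37 94 104.1;python3 - <<'E'
from h import *
o=shot("18");b=o["scene"][0]
a=b[110:270,300:460];cv2.imwrite("pics/s18c.png",cv2.resize(a,None,fx=3.6,fy=3.6,interpolation=cv2.INTER_CUBIC))
b=o["top"][0]
a=b[110:210,240:360];cv2.imwrite("pics/t18c.png",cv2.resize(a,None,fx=5,fy=5,interpolation=cv2.INTER_CUBIC))
E
```

```text
t 40.8 pos [728.9  35.8 202.1] psi 103.81 tilt 0.5 j7 [-0.64  0.63  0.88  1.29 -0.48  1.42  2.02] w 68.4 F [-0.1 -1.3  0.1]
to [720.0, 37.0, 94.0, 104.1] [ 0.035 -0.092  1.081] twist -0.005
```

View pics/s18c.png

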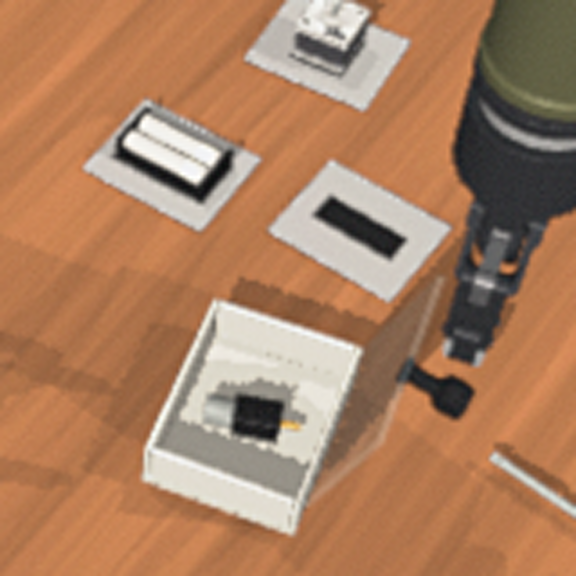

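View pics/t18c.png

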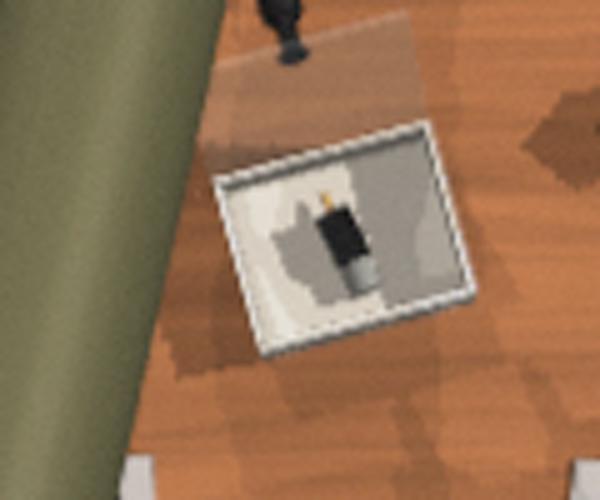

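```bash
python3 - <<'E'
from hub import *
for n,bx in(("scene",(352,210,390,240)),("top",(296,145,324,175))):
    b=cv2.imread(f"pics/{n}18.png")
    for th in(60,75,90): blobs(b,n,bx,lambda a:a.max(2)<th,.026,25,45,0)
    # brass
    blobs(b,n,bx,lambda a:(a[...,2].astype(int)-a[...,0]>60),.015,6,30,0)
for n in("top","scene"):
    C=cloud(n,np.load(f"pics/{n}18d.npy"))
    m=(C[...,2]>.017)&(C[...,2]<.032)&(np.hypot(C[...,0]-.612,C[...,1]-.011)<.04)
    print(n,m.sum(),rect(C[m]))
    m=(C[...,2]>.015)&(C[...,2]<.032)&(np.hypot(C[...,0]-.612,C[...,1]-.011)<.04)
    print(n,m.sum(),rect(C[m]))
E
```

```text
scene [616.7   7.8] [30.2 29.6] 24.6
scene [616.6   7.7] [31.4 30.7] 24.4
scene [616.6   7.6] [32.7 31.6] 25.0
scene [634.6  22.4] [13.4  6.6] 25.9
top [614.2  12.7] [30.9 19.2] 25.1
top [614.   12.8] [31.9 20.2] 25.1
top [613.3  12.6] [34.6 21.2] 25.0
top [564.6 -25.3] [9.5 2.2] 88.5
top [638.1  22.2] [9.7 4.4] 17.0
top 127 (array([613.1,  12.5]), array([62.1, 21.5]), 21.1)
top 130 (array([613.1,  12.5]), array([62.1, 21.5]), 21.1)
scene 202 (array([610.5,   8.6]), array([59.5, 25.8]), 21.6)
scene 209 (array([611.8,   9.1]), array([62.3, 25.8]), 21.6)
```

Lid is leaning back open and staying there; the knob is at crop (455,395). The motor sits at yaw 25°, origin about (611,11). Moving over it.

arm_command(
  commands="0 -0.5 -0.1 -0.1 0.6;0 -0.9 -0.1 -0.19 0.6;0 -0.9 -0.1 -0.19 0.6;0 -0.9 -0.1 -0.19 0.6",
)

```text
clock: 41.4
tool_pos: [0.6393, 0.0162, 0.2057]
orientation: [-0.0, 0.536, 0.844, 0.0]
ft_force: [0.2, 0.4, -1.1]
grip_width: 0.0514
```

```bash
python3 u.py 613.6 10.8 130 115
```

```text
t 41.4 pos [639.3  16.2 205.7] psi 115.24 tilt 0.04 j7 [-0.76  0.42  0.91  1.54 -0.34  1.35  2.2 ] w 51.4 F [ 0.2  0.4 -1.1]
to [613.6, 10.8, 130.0, 115.0] [ 0.06  -0.256  0.757] twist 0.004
```

arm_command(
  commands="0.06 -0.256 0 0 0.6;0.06 -0.256 0.3 0 0.6;0.06 -0.256 0.75 0 0.6;0.06 -0.256 0.95 0 0.6;0.06 -0.256 0.95 0 0.6",
)

```text
clock: 42.02
tool_pos: [0.613, 0.0099, 0.1097]
orientation: [-0.001, 0.536, 0.844, -0.001]
ft_force: [0.7, -0.7, 0.5]
grip_width: 0.051
```

```bash
python3 u.py 613.6 10.8 60 115
```

```text
t 42.02 pos [613.    9.9 109.7] psi 115.23 tilt 0.17 j7 [-0.76  0.45  0.89  1.72 -0.37  1.16  2.24] w 51.0 F [ 0.7 -0.7  0.5]
to [613.6, 10.8, 60.0, 115.0] [0.006 0.011 0.497] twist 0.004
```

arm_command(
  commands="0.006 0.01 0.25 0 0.6;0.006 0.01 0.5 0 0.6;0.006 0.01 0.7 0 0.6;0.006 0.01 0.7 0 0.6",
)

```text
clock: 42.52
tool_pos: [0.6137, 0.0107, 0.0404]
orientation: [-0.0, 0.536, 0.844, -0.001]
ft_force: [-0.5, -0.5, 0.0]
grip_width: 0.0513
```

```bash
python3 u.py 613.6 10.8 9 115; python3 - <<'E'
from h import *
o=shot("19");b=o["scene"][0]
a=b[110:270,300:460];cv2.imwrite("pics/s19c.png",cv2.resize(a,None,fx=3.6,fy=3.6,interpolation=cv2.INTER_CUBIC))
E
```

```text
t 42.52 pos [613.7  10.7  40.4] psi 115.22 tilt 0.08 j7 [-0.72  0.53  0.83  1.77 -0.44  1.05  2.29] w 51.3 F [-0.5 -0.5  0. ]
to [613.6, 10.8, 9.0, 115.0] [ 0.001 -0.     0.314] twist 0.004
```

View pics/s19c.png

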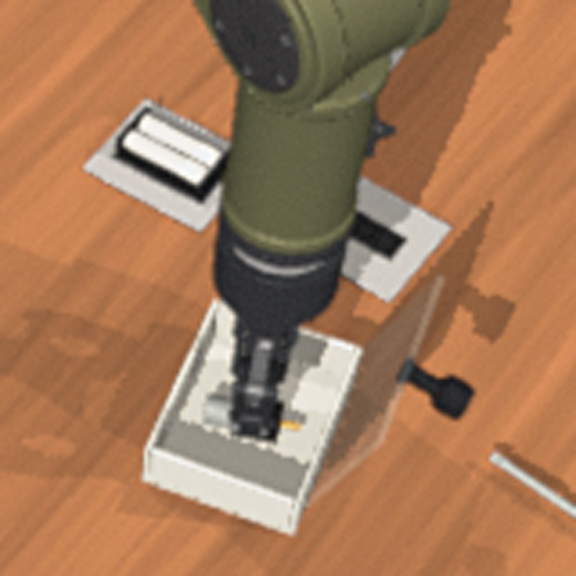

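arm_command(
  commands="0 0 0.15 0 0.6;0 0 0.25 0 0.6;0 0 0.305 0 0.6;0 0 0.305 0 0.6",
)

```text
clock: 43.12
tool_pos: [0.6136, 0.0107, 0.0099]
orientation: [-0.0, 0.536, 0.844, -0.0]
ft_force: [0.3, 0.9, 0.8]
grip_width: 0.0511
```

```bash
python3 u.py 613.6 10.8 9 115
```

```text
t 43.12 pos [613.6  10.7   9.9] psi 115.22 tilt 0.06 j7 [-0.7   0.57  0.81  1.79 -0.48  1.    2.31] w 51.1 F [0.3 0.9 0.8]
to [613.6, 10.8, 9.0, 115.0] [0.001 0.001 0.009] twist 0.004
```

arm_command(
  commands="0 0 0 0 0.2;0 0 0 0 0.2;0 0 0 0 0.2;0 0 0 0 0.2;0 0 0 0 0.2",
)

```text
clock: 43.75
tool_pos: [0.6146, 0.0107, 0.0112]
orientation: [0.0, 0.536, 0.844, 0.0]
ft_force: [-1.0, -0.1, 5.7]
grip_width: 0.0205
```

```bash
python3 u.py 613.6 10.8 9 115
```

```text
t 43.75 pos [614.6  10.7  11.2] psi 115.22 tilt 0.07 j7 [-0.7   0.57  0.81  1.78 -0.48  1.    2.31] w 20.5 F [-1.  -0.1  5.7]
to [613.6, 10.8, 9.0, 115.0] [ 0.005 -0.008  0.022] twist 0.004
```

arm_command(
  commands="0 0 -0.08 0 0.2;0 0 -0.2 0 0.2;0 0 -0.4 0 0.2;0 0 -0.6 0 0.2;0 0 -0.75 0 0.2;0 0 -0.75 0 0.2",
)

```text
clock: 44.5
tool_pos: [0.6151, 0.0108, 0.0874]
orientation: [0.001, 0.536, 0.844, 0.001]
ft_force: [1.0, -0.2, -1.2]
grip_width: 0.0201
```

```bash
python3 u.py 583.6 201 60 89.1;  python3 - <<'E'
from h import *
o=shot("20");b=o["scene"][0]
a=b[110:270,300:460];cv2.imwrite("pics/s20c.png",cv2.resize(a,None,fx=3.6,fy=3.6,interpolation=cv2.INTER_CUBIC))
E
```

```text
t 44.5 pos [615.1  10.8  87.4] psi 115.23 tilt 0.18 j7 [-0.75  0.47  0.87  1.73 -0.4   1.12  2.26] w 20.1 F [ 1.  -0.2 -1.2]
to [583.6, 201.0, 60.0, 89.1] [1.855 0.525 0.274] twist 0.435
```

View pics/s20c.png

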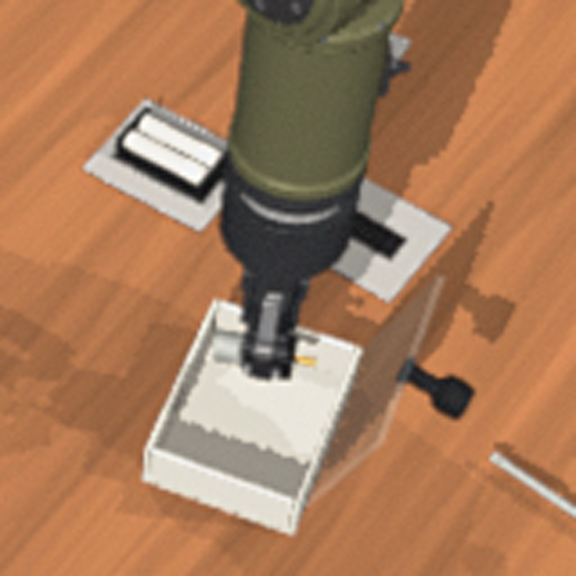

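arm_command(
  commands="0.3 0.08 0 0 0.2;0.7 0.19 0 0.1 0.2;0.93 0.26 0 0.22 0.2;0.93 0.26 0 0.22 0.2",
)

```text
clock: 45.1
tool_pos: [0.5968, 0.1089, 0.0843]
orientation: [-0.001, 0.627, 0.779, -0.001]
ft_force: [0.2, 0.2, -0.3]
grip_width: 0.0207
```

```bash
python3 u.py 584.5 201 50 89.1
```

```text
t 45.1 pos [596.8 108.9  84.3] psi 102.33 tilt 0.12 j7 [-0.94  0.47  0.91  1.76 -0.41  1.12  1.88] w 20.7 F [ 0.2  0.2 -0.3]
to [584.5, 201.0, 50.0, 89.1] [0.925 0.077 0.343] twist 0.221
```

arm_command(
  commands="0.3 0.03 0 0.08 0.2;0.7 0.06 0.1 0.16 0.2;0.925 0.077 0.3 0.22 0.2;0.925 0.077 0.45 0.22 0.2;0.925 0.077 0.5 0.22 0.2;0.925 0.077 0.5 0.22 0.2",
)

```text
clock: 45.85
tool_pos: [0.5866, 0.1954, 0.0356]
orientation: [0.0, 0.715, 0.699, -0.0]
ft_force: [1.5, -0.6, -0.9]
grip_width: 0.0205
```

```bash
python3 - <<'E'
from h import *
o=shot("21")
a=o["scene"][0][110:220,340:460];cv2.imwrite("pics/s21c.png",cv2.resize(a,None,fx=5,fy=5,interpolation=cv2.INTER_CUBIC))
E
python3 u.py 584.5 201 20 89.1
```

```text
t 45.95 pos [587.  196.4  36.3] psi 88.71 tilt 0.07 j7 [-1.06  0.57  0.89  1.76 -0.5   1.06  1.56] w 20.1 F [ 0.8  0.6 -0.7]
to [584.5, 201.0, 20.0, 89.1] [ 0.045 -0.026  0.163] twist -0.006
```

View pics/s21c.png

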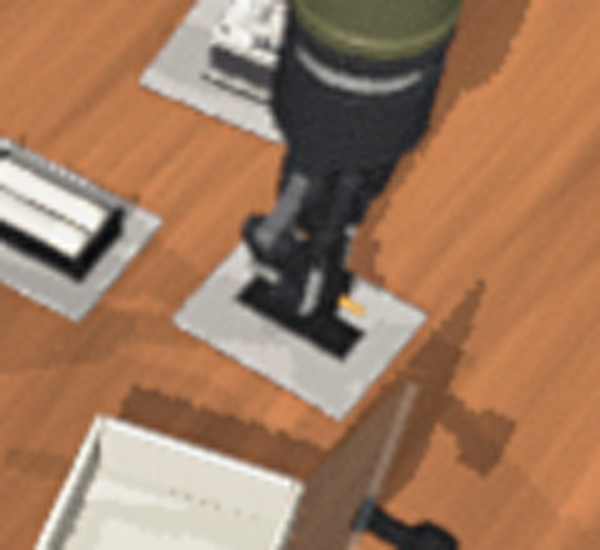

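arm_command(
  commands="0.045 -0.026 0.05 -0.006 0.2;0.045 -0.026 0.12 -0.006 0.2;0.045 -0.026 0.16 -0.006 0.2;0.045 -0.026 0.16 -0.006 0.2",
)

```text
clock: 46.45
tool_pos: [0.5833, 0.2024, 0.019]
orientation: [-0.0, 0.712, 0.702, -0.0]
ft_force: [0.1, 0.2, -0.7]
grip_width: 0.0206
```

```bash
python3 u.py 584.5 201 12 89.1
```

```text
t 46.45 pos [583.3 202.4  19. ] psi 89.18 tilt 0.05 j7 [-1.06  0.59  0.88  1.77 -0.52  1.03  1.57] w 20.6 F [ 0.1  0.2 -0.7]
to [584.5, 201.0, 12.0, 89.1] [-0.014  0.012  0.07 ] twist 0.001
```

arm_command(
  commands="-0.014 0.012 0.03 0 0.2;-0.014 0.012 0.055 0 0.2;-0.014 0.012 0.06 0 0.2;-0.014 0.012 0.06 0 0.2",
)

```text
clock: 46.95
tool_pos: [0.5849, 0.2012, 0.0135]
orientation: [0.0, 0.712, 0.702, 0.0]
ft_force: [-0.2, 0.0, -0.2]
grip_width: 0.0205
```

```bash
python3 u.py 584.5 201 12 89.1
```

```text
t 46.95 pos [584.9 201.2  13.5] psi 89.18 tilt 0.0 j7 [-1.05  0.6   0.87  1.77 -0.53  1.02  1.58] w 20.5 F [-0.2  0.  -0.2]
to [584.5, 201.0, 12.0, 89.1] [-0.002 -0.003  0.015] twist 0.001
```

arm_command(
  commands="-0.002 -0.003 0.008 0 0.2;-0.002 -0.003 0.014 0 0.2;-0.002 -0.003 0.018 0 0.2;-0.002 -0.003 0.018 0 0.2",
)

```text
clock: 47.45
tool_pos: [0.5846, 0.201, 0.0117]
orientation: [0.0, 0.712, 0.702, 0.0]
ft_force: [0.5, -0.3, -1.0]
grip_width: 0.0205
```

arm_command(
  commands="0 0 0.006 0 0.2;0 0 0.01 0 0.2;0 0 0.01 0 0.2",
)

```text
clock: 47.82
tool_pos: [0.5846, 0.201, 0.0112]
orientation: [-0.0, 0.712, 0.702, 0.0]
ft_force: [-2.4, -0.0, 4.7]
grip_width: 0.0206
```

Contact at 5 N. Releasing, lifting, and moving off so both cameras can see.

arm_command(
  commands="0 0 0 0 0.3;0 0 0 0 0.45;0 0 0 0 0.6;0 0 0 0 0.6;0 0 -0.2 0 0.6;0 0 -0.6 0 0.6;0 0 -1 0 0.6;0 0 -1 0 0.6",
)

```text
clock: 48.82
tool_pos: [0.5874, 0.2013, 0.1156]
orientation: [0.001, 0.712, 0.702, 0.004]
ft_force: [-1.0, -0.1, -0.2]
grip_width: 0.0509
```

arm_command(
  commands="0 -0.3 -0.5 0 0.6;0 -0.8 -1 0 0.6;0 -1 -1 0 0.6;0 -1 -1 0 0.6",
)

```text
clock: 49.32
tool_pos: [0.4832, 0.2035, 0.2113]
orientation: [-0.002, 0.711, 0.703, 0.001]
ft_force: [0.5, 0.7, -0.4]
grip_width: 0.0513
```

arm_command(
  commands="0.5 0 0 0.1 0.6;1 0 0 0.2 0.6;1 0 0 0.2 0.6",
)

```text
clock: 49.7
tool_pos: [0.4852, 0.3071, 0.209]
orientation: [0.001, 0.78, 0.626, -0.001]
ft_force: [-0.4, 0.2, 0.7]
grip_width: 0.051
```

arm_command(
  commands="0.5 -0.3 0 0 0.6;1 -0.6 0 0 0.6;1 -0.6 0 0 0.6",
)

```text
clock: 50.08
tool_pos: [0.4471, 0.4182, 0.2089]
orientation: [0.0, 0.779, 0.627, -0.001]
ft_force: [1.5, -1.4, -0.1]
grip_width: 0.0514
```

```bash
python3 u.py; python3 - <<'E'
from h import *
o=shot("22")
a=o["scene"][0][90:270,225:460];cv2.imwrite("pics/s22c.png",cv2.resize(a,None,fx=3.2,fy=3.2,interpolation=cv2.INTER_CUBIC))
a=o["top"][0][120:260,180:400];cv2.imwrite("pics/t22c.png",cv2.resize(a,None,fx=3.5,fy=3.5,interpolation=cv2.INTER_CUBIC))
E
```

```text
t 50.08 pos [447.1 418.2 208.9] psi 77.69 tilt 0.1 j7 [-1.59  0.38  1.01  1.61 -0.32  1.34  0.82] w 51.4 F [ 1.5 -1.4 -0.1]
```

View pics/s22c.png

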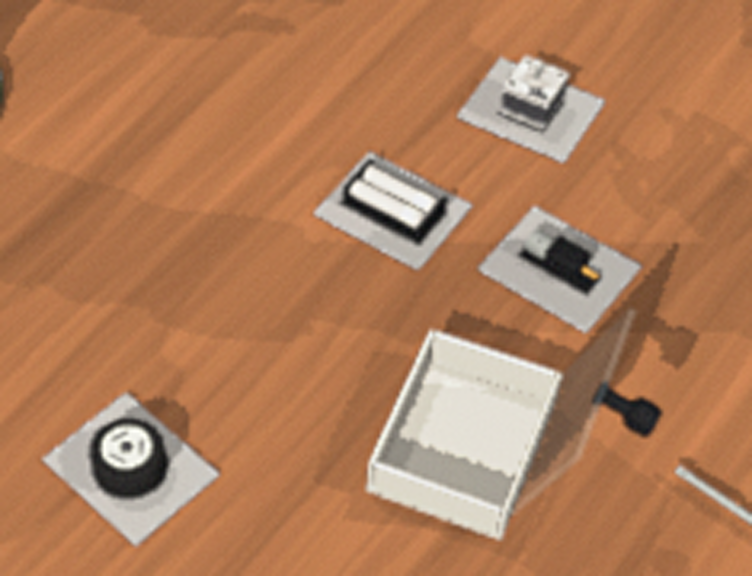

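View pics/t22c.png

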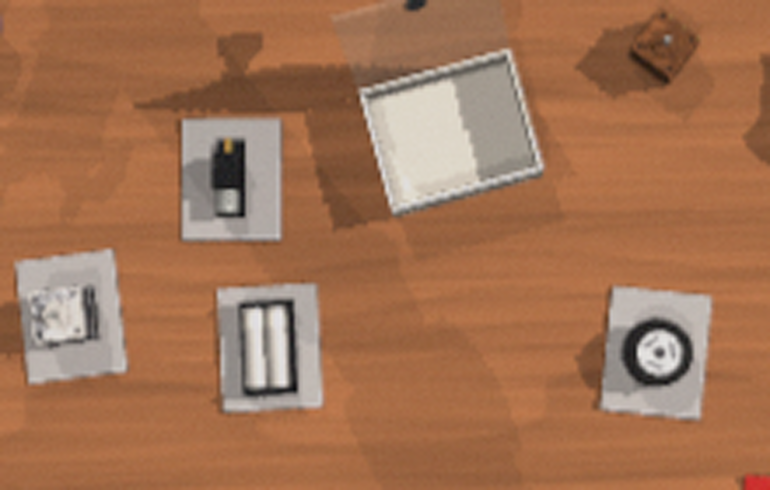

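Everything is visible. Now a final numeric and overlay check for each part.

```bash
cat > ov.py <<'E'
from meas import *
import sys,math
t=sys.argv[1]
sil={"wide":((437.4,170.4),(80,44),2.0),"slim":((581.4,201.6),(67,25),-.9),"square":((467.7,339.3),(45,45),6.0),"round":((425.2,-154.65),(58,58),0)}
off={"scene":(-1,.2),"top":(1,-.3)}
def sq(c,s,yaw,z,lx=(-.5,.5)):
    y=math.radians(yaw);R=np.array([[math.cos(y),-math.sin(y)],[math.sin(y),math.cos(y)]])
    k=np.array([[lx[0]*s[0],-s[1]/2],[lx[1]*s[0],-s[1]/2],[lx[1]*s[0],s[1]/2],[lx[0]*s[0],s[1]/2]])
    return np.c_[(k@R.T+c),np.full(4,z)]/1000
def ci(c,d,z):
    a=np.linspace(0,2*np.pi,40);return np.c_[c[0]+d/2*np.cos(a),c[1]+d/2*np.sin(a),np.full(40,z)]/1000
rows=[]
for n in("scene","top"):
    b=cv2.imread(f"pics/{n}{t}.png");row=[]
    for k,(c,s,yw) in sil.items():
        c=np.array(c)+off[n]
        Ps=[(ci(c,58,4) if k=="round" else sq(c,s,yw,4),(0,0,255))]
        if k=="round": Ps+=[(ci(c,36,30),(0,255,0))]
        if k=="square": Ps+=[(sq(c,(42,42),yw,38),(0,255,0))]
        if k=="wide": Ps+=[(sq(c,(77,41),yw,23),(0,255,0))]
        if k=="slim": Ps+=[(sq(c,(64,22),yw,26,(-13/64,19/64)),(0,255,0)),]
        u=proj(n,[[c[0]/1e3,c[1]/1e3,.01]])[0].round().astype(int)-20
        a=cv2.resize(b[u[1]:u[1]+40,u[0]:u[0]+40],None,fx=5,fy=5,interpolation=cv2.INTER_CUBIC)
        for P,col in Ps: cv2.polylines(a,[((proj(n,P)-u+.5)*5).astype(np.int32)],True,col,1)
        row.append(a)
    rows.append(np.hstack(row))
cv2.imwrite(f"pics/ov{t}.png",np.vstack(rows))
for n in("top","scene"):
    C=cloud(n,np.load(f"pics/{n}{t}d.npy"))
    for k,zl in dict(wide=(.014,.03),slim=(.018,.032),square=(.033,.044),round=(.022,.036)).items():
        c=np.array(sil[k][0])/1e3
        m=(C[...,2]>zl[0])&(C[...,2]<zl[1])&(np.hypot(C[...,0]-c[0],C[...,1]-c[1])<.055)
        print(k,n,m.sum(),rect(C[m]),"sil",np.array(sil[k][0])+off[n])
E
python3 ov.py 22
```

```text
wide top 347 (array([439.3, 171.3]), array([76.9, 41.4]), 2.2) sil [438.4 170.1]
slim top 130 (array([581.8, 202.5]), array([59.5, 21.4]), 0.4) sil [582.4 201.3]
square top 209 (array([469.3, 339.2]), array([43. , 42.6]), -84.6) sil [468.7 339. ]
round top 296 (array([ 426.4, -153.9]), array([54.3, 51.8]), 88.6) sil [ 426.2  -154.95]
wide scene 386 (array([437.6, 168.6]), array([77.7, 46. ]), 1.3) sil [436.4 170.6]
slim scene 154 (array([582. , 197.8]), array([63.8, 22.7]), 3.2) sil [580.4 201.8]
square scene 190 (array([467.4, 337.4]), array([47.4, 42.9]), -84.9) sil [466.7 339.5]
round scene 393 (array([ 426. , -158.1]), array([54.1, 52.3]), -49.9) sil [ 424.2  -154.45]
```

View pics/ov22.png

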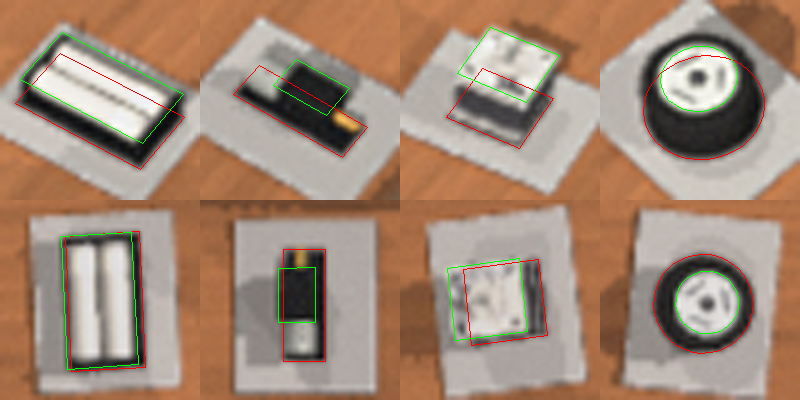

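The slim pad needs a closer look, since the motor may be off in y.

```bash
python3 - <<'E'
import cv2,numpy as np
import sys; sys.argv=["x","22"]
exec(open("ov.py").read().split("rows=[]")[0])
out=[]
for n in("scene","top"):
    b=cv2.imread(f"pics/{n}22.png");c=np.array(sil["slim"][0])+off[n];yw=-.9
    u=proj(n,[[c[0]/1e3,c[1]/1e3,.015]])[0].round().astype(int)-16
    raw=cv2.resize(b[u[1]:u[1]+32,u[0]:u[0]+32],None,fx=12,fy=12,interpolation=cv2.INTER_CUBIC)
    a=raw.copy()
    for P,col in((sq(c,(67,25),yw,4),(0,0,255)),(sq(c,(64,22),yw,26,(-13/64,19/64)),(0,255,0)),(sq(c,(64,22),yw,4,(-13/64,19/64)),(255,255,0))):
        cv2.polylines(a,[((proj(n,P)-u+.5)*12).astype(np.int32)],True,col,1)
    out.append(np.hstack([raw,a])) 
cv2.imwrite("pics/sl22.png",cv2.resize(np.vstack(out),(600,600)))
from hub import blobs
for n,bx in(("scene",(385,155,418,190)),("top",(235,155,258,188))):
    b=cv2.imread(f"pics/{n}22.png");g=lambda a:(a[...,2].astype(int)-a[...,0]>50)
    blobs(b,n,bx,g,.015,5,25,0)
E
```

```text
scene [637.5 179.1] [21.5 13.1] -59.7
scene [606.7 201.5] [16.3  8.8] -6.0
scene [531.6 217.5] [21.9 14.5] -57.5
top [608.9 200.7] [11.9  6.7] -0.7
```

View pics/sl22.png

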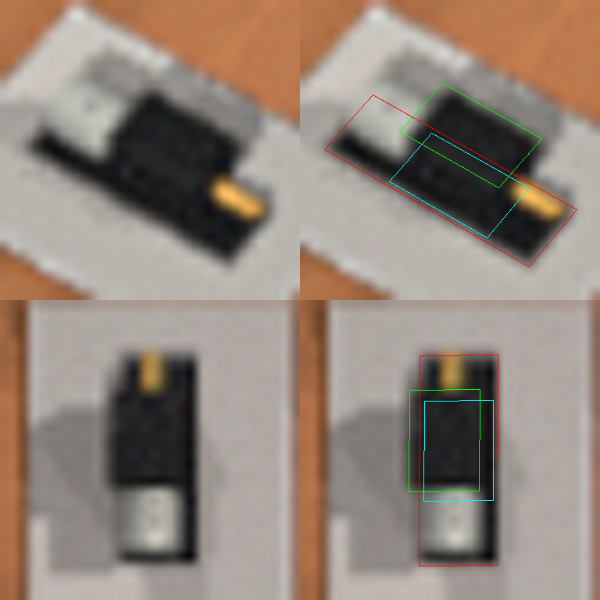

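```bash
python3 - <<'E'
from hub import *
for n,bx in(("scene",(240,205,290,255)),("top",(350,200,385,240))):
    blobs(cv2.imread(f"pics/{n}22.png"),n,bx,lambda a:a.min(2)>130,.030,28,45,0)
print(r.sign_off())
E
```

```text
scene [ 423.6 -154.9] [37.2 36.6] 37.2
top [ 425.  -155.2] [36.4 36.1] 43.4
the job is handed in; nothing more can be done
None
```

All four parts lie flat and upright on their own silhouettes, and the case lid stands open by itself. I handed the job in at about 50 s, with the gripper clear of everything. I worked in the order asked: wheel, battery holder, stepper, then the lid and the gear motor. Each part was lowered until light contact before I let go.

My last picture checks, each against the silhouette as seen by the same camera, were:

| Part | Offset from silhouette centre | Margin to silhouette edge |
|---|---|---|
| Wheel | 0.9 mm (scene), 1.2 mm (top) | 1 mm |
| Battery holder | about 1 mm, yaw within 1° | 1.5 mm |
| Stepper | about 0.5–1 mm, yaw within 1–2° | 1.5 mm |
| Gear motor | about 1 mm along its length, 0.5 mm across | 1.5 mm |

- **Wheel:** I first set it down about 2.4 mm off centre, because the tool frame and the cameras disagreed by that much. I picked it up again and moved it. It is still the tightest fit, and the two views leave it right at the edge of its margin.
- **Conflicting readings:** The scene camera's depth boxes disagreed with its colour edges by 2–4 mm, because they take in the side faces of the parts. I relied on the colour edges and the top view instead.
- **Force:** The highest force I saw in the readings was about 20 N, when setting the wheel down the second time.

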